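# Load the cleaned nozzles into the changer

## Task

The four placement nozzles are back from cleaning and stand in a row in the black block; the changer's coloured pockets show the order in which the machine wants them. Pull the comb-shaped steel keeper right back by its black tab, move the nozzles across so that each stands upright and fully home in the pocket of its own colour, and then slide the keeper fully shut over their discs to lock them in.

Things in the scene. Friction and masses are not known exactly. Their poses are not given: they have to be found in the camera images.
- nozzle_yellow_shank (a point): Nozzle with the yellow disc, about 60 g, 72 mm tall, upright: metal shank 18 mm thick, round disc 32 mm wide under it, tapered foot (20 to 8 mm thick, 20 mm long) below. Point: on its axis, in the middle of the gripping length, 16 mm under the top, 32 mm above the disc's top, 36 above its underside, 56 above the tip. Starts in a hole of the black block (30 mm high, 50 mm pitch), 20 mm deep.
- nozzle_blue_shank (a point): Nozzle with the blue disc, about 60 g, 72 mm tall, upright: metal shank 18 mm thick, round disc 32 mm wide under it, tapered foot (20 to 8 mm thick, 20 mm long) below. Point: on its axis, in the middle of the gripping length, 16 mm under the top, 32 mm above the disc's top, 36 above its underside, 56 above the tip. Starts in a hole of the black block (30 mm high, 50 mm pitch), 20 mm deep.
- nozzle_red_shank (a point): Nozzle with the red disc, about 60 g, 72 mm tall, upright: metal shank 18 mm thick, round disc 32 mm wide under it, tapered foot (20 to 8 mm thick, 20 mm long) below. Point: on its axis, in the middle of the gripping length, 16 mm under the top, 32 mm above the disc's top, 36 above its underside, 56 above the tip. Starts in a hole of the black block (30 mm high, 50 mm pitch), 20 mm deep.
- nozzle_green_shank (a point): Nozzle with the green disc, about 60 g, 72 mm tall, upright: metal shank 18 mm thick, round disc 32 mm wide under it, tapered foot (20 to 8 mm thick, 20 mm long) below. Point: on its axis, in the middle of the gripping length, 16 mm under the top, 32 mm above the disc's top, 36 above its underside, 56 above the tip. Starts in a hole of the black block (30 mm high, 50 mm pitch), 20 mm deep.
- pocket_yellow_mouth (a point): Fixed pocket with the yellow liner, a cup 41 mm wide, in a row of four at 50 mm pitch on the changer. Point: centre of its mouth, level with the rim, 38 mm above the bench. Its cone, 22 mm wide at the mouth, leaves the foot 1 mm play; home = disc flat on the rim, shank point 36 mm above this one. z up, y along the row, +x across it, away from the tab: the way the keeper closes.
- pocket_blue_mouth (a point): Fixed pocket with the blue liner, a cup 41 mm wide, in a row of four at 50 mm pitch on the changer. Point: centre of its mouth, level with the rim, 38 mm above the bench. Its cone, 22 mm wide at the mouth, leaves the foot 1 mm play; home = disc flat on the rim, shank point 36 mm above this one. z up, y along the row, +x across it, away from the tab: the way the keeper closes.
- pocket_red_mouth (a point): Fixed pocket with the red liner, a cup 41 mm wide, in a row of four at 50 mm pitch on the changer. Point: centre of its mouth, level with the rim, 38 mm above the bench. Its cone, 22 mm wide at the mouth, leaves the foot 1 mm play; home = disc flat on the rim, shank point 36 mm above this one. z up, y along the row, +x across it, away from the tab: the way the keeper closes.
- pocket_green_mouth (a point): Fixed pocket with the green liner, a cup 41 mm wide, in a row of four at 50 mm pitch on the changer. Point: centre of its mouth, level with the rim, 38 mm above the bench. Its cone, 22 mm wide at the mouth, leaves the foot 1 mm play; home = disc flat on the rim, shank point 36 mm above this one. z up, y along the row, +x across it, away from the tab: the way the keeper closes.
- keeper (a joint): Travel of the steel keeper comb, m: 0 = shut (its four 24 mm slots embrace the shanks 2 mm above the discs), 0.032 = right back at its stop, clear of the pockets. Grows as it is pulled along -x of the pockets. Slides with 1.5 N friction, stays where left. Plate 4 mm thick, its top 48 mm above the bench. Not back, it bars discs from the pockets; it cannot shut over a disc that is not home.
- keeper_tab (a point): Grip point on the keeper's black upright tab, 8 mm under its top, 70 mm above the bench. Tab 10 mm thick along the slide (x), 24 mm wide along the row (y), free from 52 to 78 mm above the bench; pinch it from above and slide it. Midway along the row; 34 mm to the -x side of the row's centre line when shut, 66 mm when open. x is the closing direction, z up.

How it is judged:
By the outcome, as a careful person would: the job done as asked, in the order asked, and still so for the second after the job is handed in, with the robot touching nothing.
It also fails if it takes over 125 s, if anything falls off the work surface, if the arm or the gripper's body presses on something with over 40 N, if the wrist force passes 120 N, or if a joint passes its speed limit or range.

## Robot

A 6-joint arm with a two-finger parallel gripper is mounted at the origin on a cart in front of the work surface, level with it; the furniture and walls round the work are solid. World frame = base frame: x ahead of the robot, y to its left, z up, the work surface at z = 0. Lengths are in mm, angles in rad, forces in N, time in s.
With the tool pointing down it reaches from about 350 to 775 mm from the base axis. Payload 7.3 kg.
Tool frame: the origin (TCP) lies on the centre line of the jaws, within the pads' length; the fingertips stand 22 mm ahead of it and the grasp point (between the pads) lies 3 mm ahead of it; z points along the fingers, y is the direction in which the jaws open and shut (so a half turn about z gives the same grasp; the last joint's range is limited). The gripper opens to 92 mm and grips with 3 to 60 N. Pads are 19 mm wide; open, the fingers measure 130 mm over their backs; the gripper's body (75 mm by 190 mm) begins 47 mm behind the grasp point.
Start: joints at [0.973, 0.342, 1.524, -0, 1.275, -0.146], TCP at [229.195, 472.348, 248.741] pointing down, gripper open.
Joint ranges: [-2.53, 2.53], [-0.77, 2.02], [0.04, 2.7], [-1, 4.14], [0.28, 2.66], [-3.11, 3.11]. Speed limits (rad/s): [2.57, 2.57, 3.14, 3.14, 3.14, 3.14].

## Interface

Orientations are given as [roll, pitch, yaw] about the fixed x, y, z axes, in that order (R = Rz(yaw) Ry(pitch) Rx(roll)).
In Python, from plant import get_obs, capture, close_job gives the robot as it stands.
- The arm moves only by the tool carry_out, never from a script. Its arguments are lists of equal length, an entry for each row: "xyz": the shift along the tool's x, y, z scaled (see below), a list of three; "dr": the turn, a rotation vector about the tool's x, y, z scaled (see below), a list of three. A call has 1 to 8 rows; each row shifts and turns the commanded pose from where the row before left it, along the tool's axes as they then stand; what a row does not reach is not made up. The controller multiplies each number of a shift by 0.06 m and each number of a turn by 8 degrees. A row lasts 1/8 s, in which the tool goes at most 62.5 mm and 10.7 degrees, less where a joint would pass 70% of its speed; a pose out of reach is approached as far as the arm can. A call with a number of a shift or a turn outside -1 to 1 is refused whole. A call with a gripper value outside its range is refused whole. "gripper" is the gripper's target within -1 to 1 (fully open at 1, half-way at 0, shut at -1), set as the call begins (left out, the last holds). The fingers move at their own pace and stop on an object; the grip force is fixed at half the most. Time passes only in rows, so rows that do not move let the fingers close. It gives the time, the measured TCP pose, the force and the opening at its end, in the units of the state.
- get_obs(): the state, without advancing time (a new reading comes with each control period).
- capture(name): name is "scene" or "top" or "wrist"; returns a dict with "image" (384x512x3 uint8, blue, green, red), "fx", "fy", "cx", "cy" (pixels), "pose" (4x4, takes a point from camera to world coordinates). Camera axes: x right, y up, looking along -z (the intrinsics and any distortion apply to the point x, -y, -z); pixel columns grow to the right and rows downward; lengths in mm; the calibration is good to about 2 mm. A picture is of the moment at which its call begins. There is no depth.
- close_job(): hands the job in, once; it reports no verdict.
The state is a dict: "time": time; "joint_positions": joint angles; "dq": joint speeds; "tau": joint torques, N m; "tool_pos": TCP position; "tcp_rot": TCP orientation; "contact_force": force on the tool from outside, world axes, zero at the start; "moment": the same for the moment, N m; "grip_width": finger opening in mm.
Only numpy, scipy, OpenCV 4.12 (cv2) and the standard library are available. Lean on these libraries where they do the work, as an engineer would, in place of code of your own. Each camera call takes 0.05 s, during which the arm holds its last target.

## Working session

There is one attempt and no reset: what is moved stays moved. The work goes in short steps, Python scripts to look and compute and a tool call to move; the robot and the scene stay as the last step left them, time stands still between calls to the robot, and variables do not carry over. Pictures are saved under pics/ and viewed, and the job is handed in when it is done.

Besides the shell and the picture viewer there is one more tool, called after ">>>" as a command line: name --argument value ..., lists and objects as JSON in quotes. carry_out: Moves the arm, as the interface text tells. Shifts and turns lie within -1 to 1; 1 stands for 0.06 m of shift or 8 degrees of turn. Its arguments: {"type":"object","properties":{"xyz":{"type":"array"},"dr":{"type":"array"},"gripper":{"type":"number"}},"required":["xyz","dr"]}

```bash
mkdir -p pics; ls; python3 - <<'E'
from plant import *
import cv2
o=get_obs(); print(o)
for n in ("scene","top","wrist"):
    c=capture(n); cv2.imwrite(f"pics/{n}0.png",c["image"]); print(n,c["fx"],c["fy"],c["cx"],c["cy"],c["pose"],[k for k in c])
E
```

```text
pics
{'time': 0.0, 'joint_positions': array([ 9.72985652e-01,  3.42719545e-01,  1.52506255e+00, -4.07894166e-05,
        1.27543862e+00, -1.45971863e-01]), 'dq': array([-7.26520418e-04,  2.85685859e-03,  1.47140316e-04, -1.45728525e-04,
        2.60085944e-04,  2.02299052e-05]), 'tau': array([ 1.99616399e-03, -4.31251180e+01, -2.44217330e+01,  7.20295077e-02,
        5.59824833e-02, -1.68065044e-04]), 'tool_pos': array([228.97102422, 471.98444568, 248.03071919]), 'tcp_rot': array([-3.13997623e+00, -1.98219637e-04,  2.68976559e+00]), 'contact_force': array([-0.11675382, -0.16456847, -0.2745013 ]), 'moment': array([ 0.00742388,  0.01221958, -0.01621321]), 'grip_width': 91.89219278234911}
scene 486.22006929605897 486.22006929605897 253.02888753741965 191.15192554082083 [[ 9.02537296e-01  3.36951123e-01 -2.68123798e-01  1.07882945e+02]
 [-4.30470043e-01  7.21967409e-01 -5.41718194e-01 -7.98208370e+02]
 [ 1.10440905e-02  6.04340137e-01  7.96649878e-01  1.19148772e+03]
 [ 0.00000000e+00  0.00000000e+00  0.00000000e+00  1.00000000e+00]] ['image', 'fx', 'fy', 'cx', 'cy', 'pose']
top 384.06870894325226 384.06870894325226 252.75426169078162 184.62149696807674 [[ 2.45764088e-02  9.91981856e-01 -1.23967725e-01  3.80354925e+02]
 [-9.99308241e-01  2.09150232e-02 -3.07506199e-02 -4.14747369e+01]
 [-2.79112692e-02  1.24637709e-01  9.91809660e-01  9.18848308e+02]
 [ 0.00000000e+00  0.00000000e+00  0.00000000e+00  1.00000000e+00]] ['image', 'fx', 'fy', 'cx', 'cy', 'pose']
wrist 313.5184252972734 313.5184252972734 258.0292694233313 189.34651542923356 [[ 4.36935608e-01 -8.67692876e-01 -2.37057687e-01  1.65143067e+02]
 [ 8.99492602e-01  4.21319207e-01  1.15772123e-01  5.02710293e+02]
 [-5.77689467e-04 -2.63816599e-01  9.64572687e-01  3.84295981e+02]
 [ 0.00000000e+00  0.00000000e+00  0.00000000e+00  1.00000000e+00]] ['image', 'fx', 'fy', 'cx', 'cy', 'pose']
```

View pics/scene0.png

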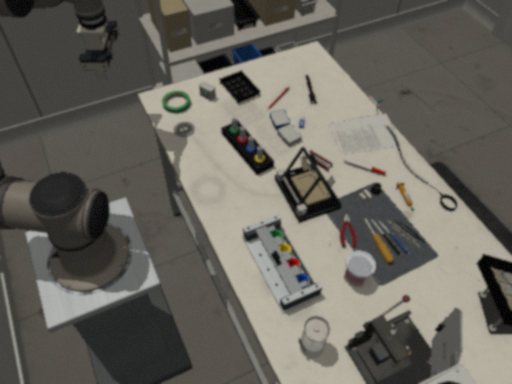

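View pics/top0.png

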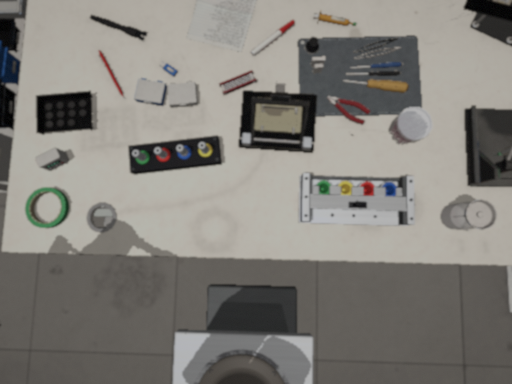

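View pics/wrist0.png

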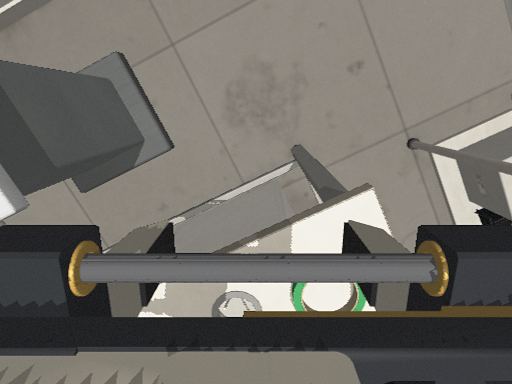

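The top view shows the nozzle row at about (142,157)–(206,149) and the changer pockets at (324,187)–(389,188), with the tab near (357,205). I'll measure these next.

```bash
cat > h.py <<'E'
from plant import *
import cv2, numpy as np
def proj(c,P):
    P=np.atleast_2d(P).astype(float); T=np.linalg.inv(c["pose"]); q=P@T[:3,:3].T+T[:3,3]
    return np.c_[c["cx"]+c["fx"]*q[:,0]/-q[:,2], c["cy"]+c["fy"]*-q[:,1]/-q[:,2]]
def ray(c,u,v):
    d=np.array([(u-c["cx"])/c["fx"],-(v-c["cy"])/c["fy"],-1.]); R=c["pose"]
    return R[:3,3], R[:3,:3]@d
def plane(c,u,v,z):
    o,d=ray(c,u,v); return o+d*(z-o[2])/d[2]
def tri(rs):
    A=np.zeros((3,3));b=np.zeros(3)
    for o,d in rs:
        d=d/np.linalg.norm(d); M=np.eye(3)-np.outer(d,d); A+=M;b+=M@o
    p=np.linalg.solve(A,b); return p,[np.linalg.norm(np.cross(p-o,d/np.linalg.norm(d))) for o,d in rs]
def blobs(img,minA=15):
    hsv=cv2.cvtColor(img,cv2.COLOR_BGR2HSV); out=[]
    rng=dict(red=[(0,8),(172,180)],yellow=[(20,34)],green=[(45,85)],blue=[(105,125)])
    for n,rr in rng.items():
        m=np.zeros(img.shape[:2],np.uint8)
        for a,b in rr: m|=cv2.inRange(hsv,(a,130,60),(b,255,255))
        k,l,s,ce=cv2.connectedComponentsWithStats(m)
        for i in range(1,k):
            if s[i,4]>=minA: out.append((n,ce[i].round(1).tolist(),s[i].tolist()))
    return out
E
python3 - <<'E'
from h import *
for n,(x0,y0,x1,y1),s in (("top",(120,130,220,180),8),("top",(295,165,425,235),6),("scene",(215,110,285,180),8),("scene",(235,210,330,310),6)):
    c=capture(n); im=c["image"][y0:y1,x0:x1]; cv2.imwrite(f"pics/z_{n}_{x0}.png",cv2.resize(im,None,fx=s,fy=s,interpolation=cv2.INTER_CUBIC)[:600,:800])
for n in ("top","scene"):
    c=capture(n); print(n)
    for b in blobs(c["image"]): print(b)
E
```

```text
top
('red', [286.8, 26.3], [281, 21, 13, 12, 58])
('red', [110.5, 72.4], [100, 53, 22, 41, 81])
('red', [355.1, 104.9], [340, 100, 29, 13, 104])
('red', [347.8, 114.0], [336, 104, 27, 19, 90])
('red', [164.3, 156.1], [156, 147, 15, 16, 95])
('red', [367.7, 188.4], [362, 182, 11, 13, 109])
('yellow', [206.4, 151.1], [198, 143, 15, 14, 72])
('yellow', [345.7, 187.8], [341, 182, 10, 12, 100])
('green', [145.6, 158.1], [141, 151, 9, 13, 31])
('green', [323.8, 187.4], [319, 183, 9, 10, 72])
('blue', [3.9, 61.9], [1, 47, 7, 30, 117])
('blue', [185.1, 153.9], [177, 145, 15, 15, 76])
('blue', [389.9, 188.6], [384, 183, 12, 12, 98])
scene
('red', [241.6, 139.1], [237, 135, 11, 8, 45])
('red', [377.6, 170.8], [372, 168, 13, 6, 39])
('red', [342.7, 232.8], [341, 223, 6, 22, 58])
('red', [352.5, 234.4], [348, 223, 8, 24, 69])
('red', [293.5, 261.7], [288, 258, 11, 8, 68])
('yellow', [259.2, 158.7], [254, 154, 12, 9, 59])
('yellow', [284.7, 247.0], [279, 243, 12, 8, 70])
('green', [181.8, 107.2], [173, 102, 16, 9, 28])
('green', [232.2, 130.6], [230, 127, 7, 6, 16])
('green', [276.8, 232.1], [272, 229, 10, 7, 41])
('blue', [254.7, 51.5], [250, 44, 12, 15, 76])
('blue', [237.0, 55.3], [233, 49, 11, 13, 61])
('blue', [249.8, 149.1], [246, 145, 10, 8, 36])
('blue', [399.1, 243.8], [392, 236, 14, 16, 28])
('blue', [302.3, 277.0], [297, 274, 11, 7, 59])
```

```bash
ls pics
```

```text
scene0.png
top0.png
wrist0.png
z_scene_215.png
z_scene_235.png
z_top_120.png
z_top_295.png
```

View pics/z_top_120.png

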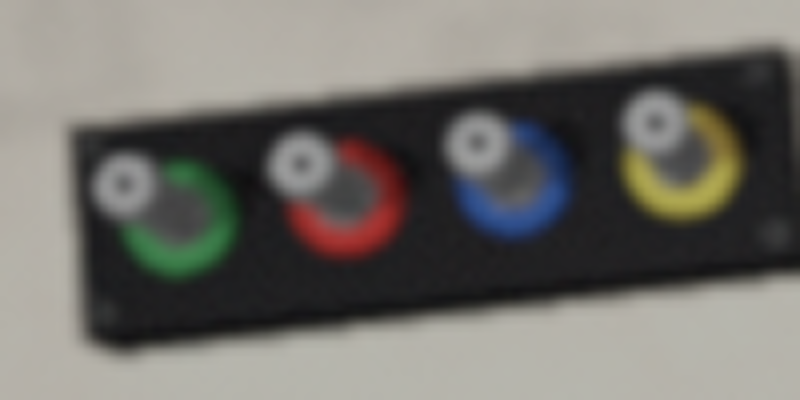

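View pics/z_top_295.png

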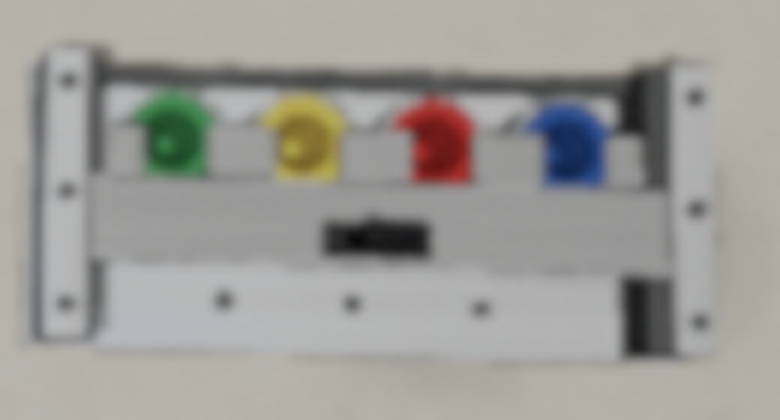

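View pics/z_scene_235.png

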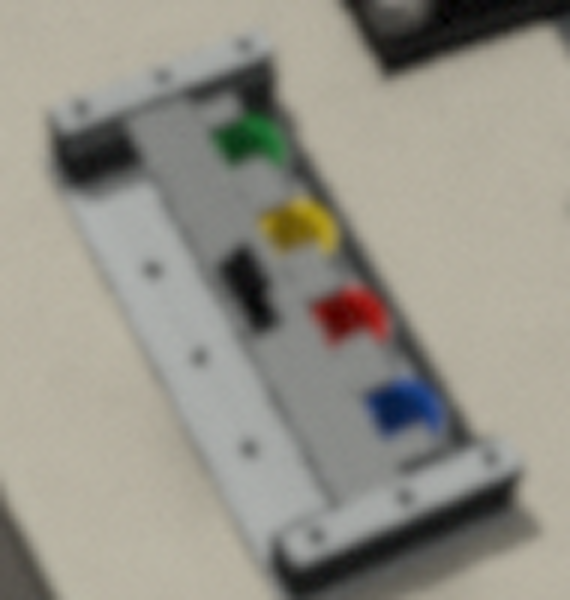

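View pics/z_scene_215.png

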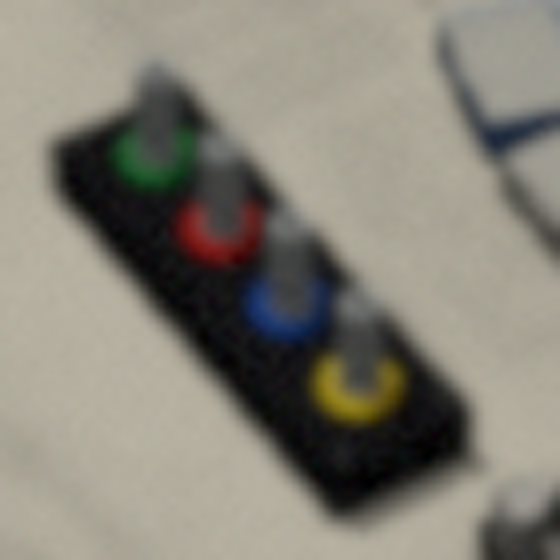

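Nozzles run green, red, blue, yellow from the left in the block. Pockets run green, yellow, red, blue, with the tab near crop (377,238). Now coarse coordinates.

```bash
python3 - <<'E'
from h import *
c=capture("top"); s=capture("scene")
f=lambda X,Y,k,x0,y0:((X+.5)/k-.5+x0,(Y+.5)/k-.5+y0)
g=lambda a:np.round(a,1)
T=dict(green=((124,185),(155,72)),red=((302,163),(222,148)),blue=((478,142),(292,222)),yellow=((656,122),(360,302)))
for n,(a,b) in T.items():
    p=plane(c,*f(*a,8,120,130),82); q=plane(s,*f(*b,8,215,110),82); print(n,"top",g(p),"scene",g(q))
for n,a in dict(green=(174,143),yellow=(303,145),red=(437,147),blue=(571,150)).items(): print("pocket",n,g(plane(c,*f(*a,6,295,165),34)))
print("tab",g(plane(c,*f(377,238,6,295,165),78)), g(plane(c,*f(325,238,6,295,165),78)),g(plane(c,*f(430,238,6,295,165),78)))
for a,b in (((67,79),(82,108)),((66,190),(163,77)),((66,302),(246,45)),((695,97),(490,457)),((697,209),(405,497)),((699,321),(317,537)),((224,299),(152,268)),((352,304),(199,356)),((481,309),(250,449))):
    print("screw",[g(x) for x in tri([ray(c,*f(*a,6,295,165)),ray(s,*f(*b,6,235,210))])])
E
```

```text
green top [551.5 249.9  82. ] scene [552.1 247.8  82. ]
red top [558.7 200.   82. ] scene [558.7 197.6  82. ]
blue top [565.6 150.8  82. ] scene [566.7 149.6  82. ]
yellow top [572.2 101.1  82. ] scene [572.4 100.5  82. ]
pocket green [ 485.6 -177.8   34. ]
pocket yellow [ 485.9 -227.1   34. ]
pocket red [ 486.2 -278.1   34. ]
pocket blue [ 486.1 -328.9   34. ]
tab [ 447.2 -244.3   78. ] [ 446.8 -225.6   78. ] [ 447.6 -263.4   78. ]
screw [array([ 469.2, -128. ,   37.9]), array([40.1, 40.1])]
screw [array([ 464.9, -134.4,   54.5]), array([0.4, 0.4])]
screw [array([ 456.5, -146.1,   97.3]), array([39.3, 39.3])]
screw [array([ 505.2, -368.4,   55.7]), array([0.8, 0.8])]
screw [array([ 463.5, -368.6,   54.4]), array([1., 1.])]
screw [array([ 421.8, -368.5,   53.5]), array([0.8, 0.8])]
screw [array([ 427.8, -201.2,    9.8]), array([0.5, 0.5])]
screw [array([ 427.1, -251.1,    9.5]), array([0.5, 0.5])]
screw [array([ 426.8, -301.6,    8.4]), array([1., 1.])]
```

```bash
cat >> h.py <<'E'
def plan(target,yaw_deg,N,start=None,syaw=None):
    "rows to reach target TCP xyz (mm) and yaw"
    o=get_obs(); p=np.array(o["tool_pos"] if start is None else start,float); y=np.degrees(o["tcp_rot"][2]) if syaw is None else syaw
    d=(np.array(target)-p)/N; dy=((yaw_deg-y+180)%360-180)/N
    print("from",p.round(1),round(y,2),"rpy",np.degrees(o["tcp_rot"]).round(2))
    for i in range(N):
        a=np.radians(y+dy*i); b=np.array([np.cos(a)*d[0]+np.sin(a)*d[1],np.sin(a)*d[0]-np.cos(a)*d[1],-d[2]])
        print((b/60).round(3).tolist(), [0,0,round(-dy/8,3)])
E
python3 -c "
from h import *
plan([480,200,230],90,9)
plan([440,-210,220],90,8,[480,200,230],90)"
```

```text
from [229.2 472.3 248.7] 154.12 rpy [180.    -0.   154.12]
[-0.638, -0.251, 0.035] [0, 0, np.float64(0.89)]
[-0.664, -0.17, 0.035] [0, 0, np.float64(0.89)]
[-0.68, -0.086, 0.035] [0, 0, np.float64(0.89)]
[-0.686, -0.001, 0.035] [0, 0, np.float64(0.89)]
[-0.68, 0.084, 0.035] [0, 0, np.float64(0.89)]
[-0.665, 0.168, 0.035] [0, 0, np.float64(0.89)]
[-0.639, 0.249, 0.035] [0, 0, np.float64(0.89)]
[-0.603, 0.326, 0.035] [0, 0, np.float64(0.89)]
[-0.558, 0.398, 0.035] [0, 0, np.float64(0.89)]
from [480. 200. 230.] 90 rpy [180.    -0.   154.12]
[-0.854, -0.083, 0.021] [0, 0, -0.0]
[-0.854, -0.083, 0.021] [0, 0, -0.0]
[-0.854, -0.083, 0.021] [0, 0, -0.0]
[-0.854, -0.083, 0.021] [0, 0, -0.0]
[-0.854, -0.083, 0.021] [0, 0, -0.0]
[-0.854, -0.083, 0.021] [0, 0, -0.0]
[-0.854, -0.083, 0.021] [0, 0, -0.0]
[-0.854, -0.083, 0.021] [0, 0, -0.0]
```

>>> carry_out --xyz '[[-0.64, -0.25, 0.03], [-0.66, -0.17, 0.03], [-0.68, -0.09, 0.03], [-0.69, 0, 0.03], [-0.68, 0.08, 0.03], [-0.66, 0.17, 0.03], [-0.64, 0.25, 0.03], [-0.6, 0.33, 0.03]]' --dr '[[0, 0, 0.89], [0, 0, 0.89], [0, 0, 0.89], [0, 0, 0.89], [0, 0, 0.89], [0, 0, 0.89], [0, 0, 0.89], [0, 0, 0.89]]'

```text
time: 1.55
tool_pos: [453.1, 229.5, 234.4]
tcp_rot: [3.141, -0.0, 1.691]
contact_force: [1.6, 0.6, 0.2]
grip_width: 91.9
```

>>> carry_out --xyz '[[-0.95, -0.03, 0], [-0.95, -0.03, 0], [-0.95, -0.03, 0], [-0.95, -0.03, 0], [-0.95, -0.03, 0], [-0.95, -0.03, 0], [-0.95, -0.03, 0], [-0.95, 0, 0]]' --dr '[[0, 0, 0.89], [0, 0, 0], [0, 0, 0], [0, 0, 0], [0, 0, 0], [0, 0, 0], [0, 0, 0], [0, 0, 0]]'

```text
time: 2.55
tool_pos: [446.7, -227.1, 234.5]
tcp_rot: [3.141, 0.0, 1.571]
contact_force: [1.2, -0.2, -0.7]
grip_width: 92.0
```

```bash
python3 -c "
from h import *
plan([450,-320,230],90,2)
c=capture('wrist'); cv2.imwrite('pics/w1.png',c['image'])"
```

```text
from [ 446.7 -227.1  234.5] 90.02 rpy [1.7996e+02 1.0000e-02 9.0020e+01]
[-0.774, 0.027, 0.038] [0, 0, np.float64(0.001)]
[-0.774, 0.028, 0.038] [0, 0, np.float64(0.001)]
```

>>> carry_out --xyz '[[-0.6, 0.1, 0], [-0.5, 0.1, 0], [0, 0, 0]]' --dr '[[0, 0, 0], [0, 0, 0], [0, 0, 0]]'

```text
time: 2.98
tool_pos: [459.1, -292.7, 233.9]
tcp_rot: [3.142, 0.0, 1.569]
contact_force: [-0.1, 0.5, -0.6]
grip_width: 91.6
```

```bash
python3 -c "
from h import *
c=capture('wrist'); cv2.imwrite('pics/w2.png',c['image']); print(c['pose'])
print(proj(c,[[450,-251,78],[485,-251,38],[485,-176,38],[485,-326,38]]))"
```

```text
[[ 9.99997975e-01  1.91802449e-03  6.09076013e-04  4.59154286e+02]
 [-2.01074430e-03  9.64617550e-01  2.63645482e-01 -2.22186553e+02]
 [-8.18469203e-05 -2.63646172e-01  9.64619453e-01  3.70041126e+02]
 [ 0.00000000e+00  0.00000000e+00  0.00000000e+00  1.00000000e+00]]
[[248.19771482 136.04708548]
 [282.82468615 132.16768932]
 [284.26255873  54.87957326]
 [281.5503795  200.6638564 ]]
```

View pics/w2.png

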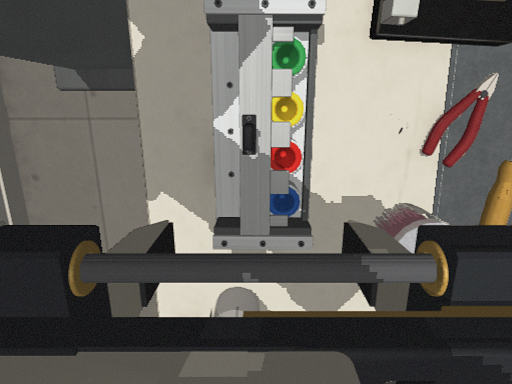

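```bash
python3 -c "
from h import *
im=cv2.imread('pics/w2.png')[0:250,200:330]; 
cv2.imwrite('pics/w2a.png',cv2.resize(im[30:130],None,fx=6,fy=6,interpolation=cv2.INTER_NEAREST))
cv2.imwrite('pics/w2b.png',cv2.resize(im[125:225],None,fx=6,fy=6,interpolation=cv2.INTER_NEAREST))"
```

```text
(no output)
```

View pics/w2a.png

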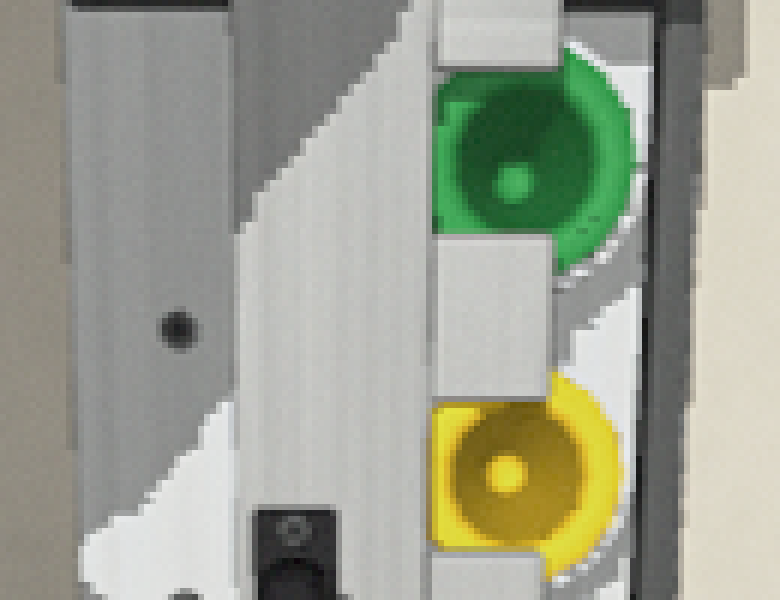

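View pics/w2b.png

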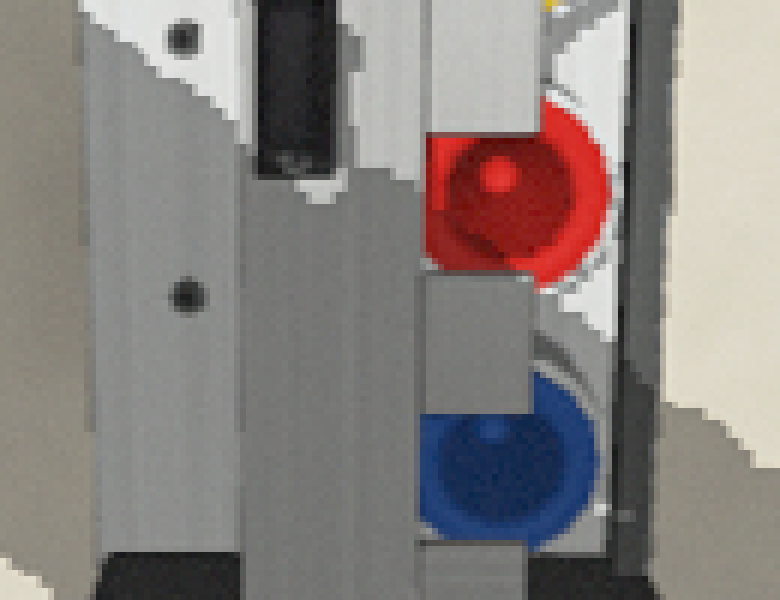

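```bash
cat > p.py <<'E'
from h import *
E
python3 - <<'E'
from h import *
c=capture("wrist"); f=lambda X,Y,y0:(200+(X+.5)/6-.5,y0+(Y+.5)/6-.5)
P=[]
for n,X,Y,y0 in (("g",525,158,30),("y",517,475,30),("r",509,194,125),("b",500,462,125)):
    p=plane(c,*f(X,Y,y0),38); P.append(p); print(n,p.round(1))
P=np.array(P); m=P.mean(0); k=np.polyfit(P[:,1],P[:,0],1); print(m,k, "yaw",np.degrees(-np.arctan(k[0])))
print("tab far",plane(c,*f(294,512,30),78).round(1),"near",plane(c,*f(297,150,125),78).round(1))
print([plane(c,*f(X,60,125),78).round(1) for X in (258,337)])
for X,Y,y0 in ((179,330,30),(182,38,125),(187,296,125)): print(plane(c,*f(X,Y,y0),9).round(1))
E
```

```text
g [ 487.4 -175.4   38. ]
y [ 487.2 -225.8   38. ]
r [ 486.9 -275.6   38. ]
b [ 486.3 -325.5   38. ]
[ 486.93827321 -250.56112836   38.        ] [7.42036552e-03 4.88797528e+02] yaw -0.4251478237109059
tab far [ 450.2 -230.6   78. ] near [ 450.4 -262.1   78. ]
[array([ 444.5, -248.2,   78. ]), array([ 456.7, -248.2,   78. ])]
[ 427.5 -200.5    9. ]
[ 426.8 -250.5    9. ]
[ 426.5 -300.5    9. ]
```

>>> carry_out --xyz '[[0.35, -0.07, 0.4], [0.35, -0.07, 0.5], [0, 0, 0.5], [0, 0, 0.5], [0, 0, 0.3], [0, 0, 0], [0, 0, 0]]' --dr '[[0, 0, 0.04], [0, 0, 0], [0, 0, 0], [0, 0, 0], [0, 0, 0], [0, 0, 0], [0, 0, 0]]'

```text
time: 3.95
tool_pos: [451.2, -248.9, 103.3]
tcp_rot: [3.14, 0.001, 1.567]
contact_force: [0.8, -0.2, -0.0]
grip_width: 91.4
```

>>> carry_out --xyz '[[-0.02, -0.01, 0.25], [0, 0, 0.22], [0, 0, 0], [0, 0, 0]]' --dr '[[0, 0, -0.04], [0, 0, 0], [0, 0, 0], [0, 0, 0]]'

```text
time: 4.45
tool_pos: [450.1, -250.5, 74.0]
tcp_rot: [-3.141, -0.0, 1.571]
contact_force: [0.7, -0.6, -0.5]
grip_width: 91.5
```

>>> carry_out --xyz '[[0, 0, 0], [0, 0, 0], [0, 0, 0], [0, 0, 0], [0, 0, 0], [0, 0, 0], [0, 0, 0], [0, 0, 0]]' --dr '[[0, 0, 0], [0, 0, 0], [0, 0, 0], [0, 0, 0], [0, 0, 0], [0, 0, 0], [0, 0, 0], [0, 0, 0]]' --gripper -1

```text
time: 5.45
tool_pos: [450.1, -250.4, 74.1]
tcp_rot: [3.142, -0.0, 1.571]
contact_force: [-0.5, 0.8, 0.4]
grip_width: 16.4
```

>>> carry_out --xyz '[[0, 0, 0], [0, 0, 0], [0, 0, 0]]' --dr '[[0, 0, 0], [0, 0, 0], [0, 0, 0]]'

```text
time: 5.82
tool_pos: [450.1, -250.4, 74.2]
tcp_rot: [3.141, -0.0, 1.571]
contact_force: [-0.5, 0.3, 2.9]
grip_width: 10.0
```

>>> carry_out --xyz '[[0, -0.06, 0], [0, -0.06, 0], [0, -0.06, 0], [0, -0.06, 0], [0, -0.06, 0], [0, -0.06, 0], [0, -0.06, 0], [0, -0.06, 0]]' --dr '[[0, 0, 0], [0, 0, 0], [0, 0, 0], [0, 0, 0], [0, 0, 0], [0, 0, 0], [0, 0, 0], [0, 0, 0]]'

```text
time: 6.82
tool_pos: [421.3, -250.3, 74.2]
tcp_rot: [3.141, -0.0, 1.571]
contact_force: [13.3, 4.6, -0.0]
grip_width: 10.0
```

>>> carry_out --xyz '[[0, -0.02, 0], [0, -0.02, 0], [0, 0, 0], [0, 0, 0]]' --dr '[[0, 0, 0], [0, 0, 0], [0, 0, 0], [0, 0, 0]]'

```text
time: 7.32
tool_pos: [421.2, -250.3, 74.2]
tcp_rot: [3.137, 0.001, 1.571]
contact_force: [12.8, 6.5, -1.4]
grip_width: 9.6
```

>>> carry_out --xyz '[[0, 0, 0], [0, 0, 0], [0, 0, 0], [0, 0, 0], [0, 0, -0.3], [0, 0, -0.6], [0, 0, -1], [0, 0, -0.7]]' --dr '[[0, 0, 0], [0, 0, 0], [0, 0, 0], [0, 0, 0], [0, 0, 0], [0, 0, 0], [0, 0, 0], [0, 0, 0]]' --gripper 0

```text
time: 8.32
tool_pos: [418.4, -251.0, 232.0]
tcp_rot: [-3.141, 0.001, 1.572]
contact_force: [-0.0, -0.1, -0.6]
grip_width: 45.8
```

```bash
python3 - <<'E'
from h import *
o=get_obs(); print(o["tool_pos"],o["grip_width"])
for n,(x0,y0,x1,y1) in (("top",(295,165,425,235)),("scene",(235,210,330,310))):
    c=capture(n); cv2.imwrite(f"pics/k1_{n}.png",cv2.resize(c["image"][y0:y1,x0:x1],None,fx=6,fy=6,interpolation=cv2.INTER_CUBIC))
plan([570,30,250],94,8)
E
```

```text
[ 418.35755596 -250.97277757  231.95805996] 45.771538392736666
from [ 419.9 -252.1  234.2] 90.05 rpy [179.68   0.35  90.05]
[0.587, 0.313, -0.033] [0, 0, np.float64(-0.062)]
[0.585, 0.318, -0.033] [0, 0, np.float64(-0.062)]
[0.582, 0.323, -0.033] [0, 0, np.float64(-0.062)]
[0.579, 0.328, -0.033] [0, 0, np.float64(-0.062)]
[0.576, 0.333, -0.033] [0, 0, np.float64(-0.062)]
[0.573, 0.338, -0.033] [0, 0, np.float64(-0.062)]
[0.571, 0.343, -0.033] [0, 0, np.float64(-0.062)]
[0.568, 0.348, -0.033] [0, 0, np.float64(-0.062)]
```

View pics/k1_scene.png

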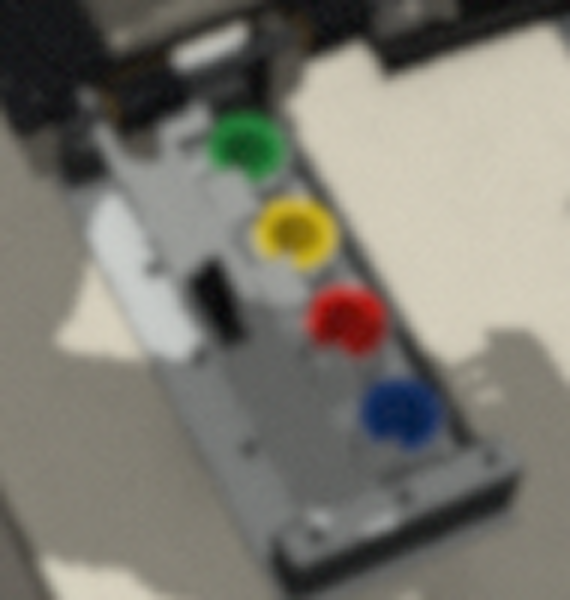

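The keeper is fully back, with all four cups clear of the comb. Moving to view the nozzles.

>>> carry_out --xyz '[[0.74, 0.31, -0.03], [0.74, 0.32, 0], [0.74, 0.32, 0], [0.74, 0.33, 0], [0.73, 0.34, 0], [0.73, 0.35, 0], [0.72, 0.36, 0], [0.71, 0.37, 0]]' --dr '[[0, 0, -0.12], [0, 0, -0.12], [0, 0, -0.12], [0, 0, -0.12], [0, 0, -0.12], [0, 0, -0.12], [0, 0, -0.12], [0, 0, -0.13]]'

```text
time: 9.43
tool_pos: [559.7, 110.5, 230.2]
tcp_rot: [-3.139, 0.001, 1.707]
contact_force: [1.4, -1.0, 0.3]
grip_width: 46.0
```

>>> carry_out --xyz '[[0, 0, 0], [0, 0, 0]]' --dr '[[0, 0, 0], [0, 0, 0]]'

```text
time: 9.68
tool_pos: [559.2, 108.9, 230.6]
tcp_rot: [-3.139, 0.001, 1.707]
contact_force: [0.2, -0.5, -0.1]
grip_width: 46.0
```

```bash
python3 - <<'E'
from h import *
c=capture('wrist'); cv2.imwrite('pics/w3.png',c['image'])
o=get_obs(); print(o["tool_pos"],np.degrees(o["tcp_rot"]))
print(proj(c,[[551.5,249,82],[558.7,199,82],[566,150,82],[572.3,101,82]]).round(1))
E
```

```text
[559.29849384 108.45635635 230.98569304] [-1.79886601e+02  3.52688566e-02  9.77483954e+01]
[[272.6  15.6]
 [272.3  80.9]
 [272.3 138.9]
 [271.2 191.6]]
```

View pics/w3.png

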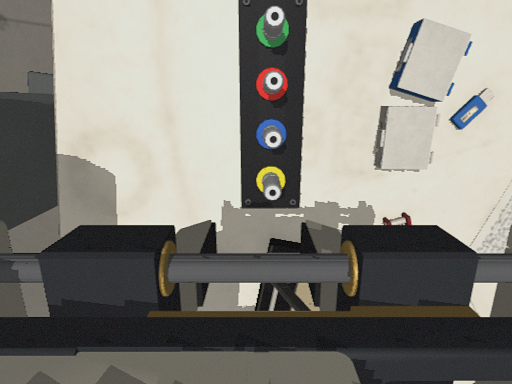

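The nozzle tops are at (274,16), (273.5,81), (272.5,139) and (272.5,192), within 2 px of prediction.

```bash
python3 - <<'E'
from h import *
im=cv2.imread('pics/w3.png')
cv2.imwrite('pics/w3a.png',cv2.resize(im[0:100,230:320],None,fx=6,fy=6,interpolation=cv2.INTER_NEAREST))
cv2.imwrite('pics/w3b.png',cv2.resize(im[110:210,230:320],None,fx=6,fy=6,interpolation=cv2.INTER_NEAREST))
E
```

```text
(no output)
```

View pics/w3a.png

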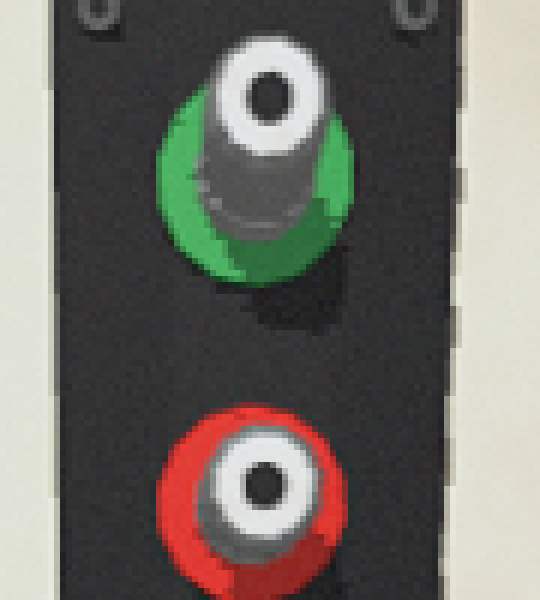

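View pics/w3b.png

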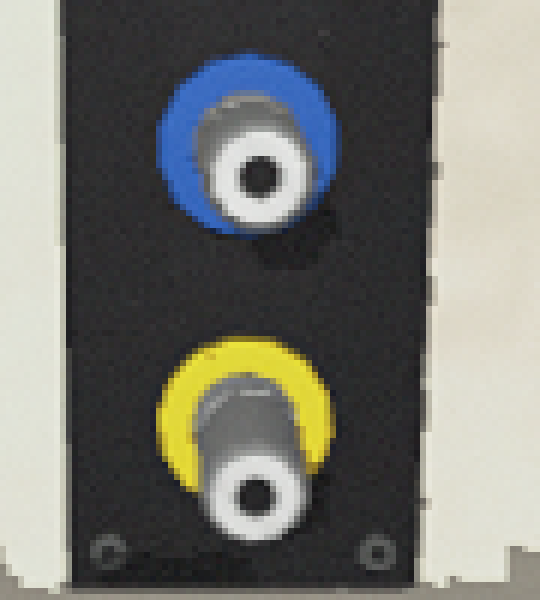

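```bash
python3 - <<'E'
from h import *
c=capture('wrist'); P=[]
for n,X,Y,y0 in (("g",270,97,0),("r",265,485,0),("b",260,177,110),("y",256,497,110)):
    p=plane(c,230+(X+.5)/6-.5,y0+(Y+.5)/6-.5,82); P.append(p); print(n,p.round(1))
P=np.array(P); print(np.linalg.norm(np.diff(P,axis=0),axis=1)); k=np.polyfit(P[:,1],P[:,0],1); print(np.degrees(np.arctan(-k[0])))
plan([572.5,101.5,130],97.9,2)
E
```

```text
g [553.5 248.8  82. ]
r [560.2 199.2  82. ]
b [566.9 149.5  82. ]
y [573.6  99.8  82. ]
[50.11542294 50.15805626 50.07147215]
7.678785868227004
from [559.4 108.3 231.3] 97.71 rpy [-1.7992e+02  2.0000e-02  9.7710e+01]
[-0.071, 0.1, 0.844] [0, 0, np.float64(-0.012)]
[-0.071, 0.1, 0.844] [0, 0, np.float64(-0.012)]
```

```bash
python3 - <<'E'
from h import *
plan([573.6,99.8,112],97.7,4)
E
```

```text
from [559.4 108.3 231.3] 97.71 rpy [-1.7992e+02  2.0000e-02  9.7710e+01]
[-0.043, 0.054, 0.497] [0, 0, np.float64(0.0)]
[-0.043, 0.054, 0.497] [0, 0, np.float64(0.0)]
[-0.043, 0.054, 0.497] [0, 0, np.float64(0.0)]
[-0.043, 0.054, 0.497] [0, 0, np.float64(0.0)]
```

>>> carry_out --xyz '[[-0.086, 0.108, 0.5], [-0.086, 0.108, 0.5], [0, 0, 0.5], [0, 0, 0.49], [0, 0, 0], [0, 0, 0]]' --dr '[[0, 0, 0], [0, 0, 0], [0, 0, 0], [0, 0, 0], [0, 0, 0], [0, 0, 0]]'

```text
time: 10.52
tool_pos: [574.8, 100.5, 113.7]
tcp_rot: [3.14, 0.0, 1.706]
contact_force: [0.3, 1.0, -0.1]
grip_width: 45.6
```

```bash
python3 - <<'E'
from h import *
plan([573.6,99.8,69],97.7,2)
c=capture('wrist'); cv2.imwrite('pics/w4.png',c['image'])
E
```

```text
from [574.8 100.5 113.7] 97.74 rpy [1.799e+02 1.000e-02 9.774e+01]
[-0.005, -0.01, 0.373] [0, 0, np.float64(0.002)]
[-0.005, -0.01, 0.373] [0, 0, np.float64(0.002)]
```

View pics/w4.png

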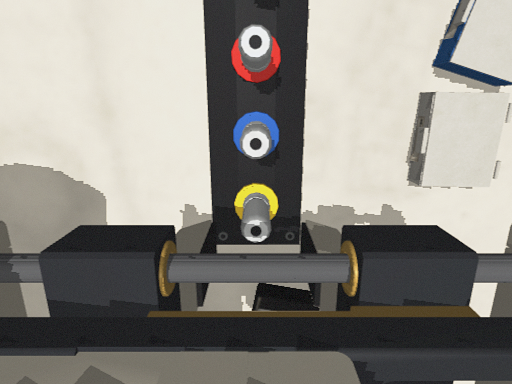

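Yellow's top at (256,231) is centred between the fingers, so I'll descend and grip.

>>> carry_out --xyz '[[-0.01, -0.02, 0.37], [0, 0, 0.37], [0, 0, 0], [0, 0, 0]]' --dr '[[0, 0, 0], [0, 0, 0], [0, 0, 0], [0, 0, 0]]'

```text
time: 11.08
tool_pos: [574.0, 100.5, 69.7]
tcp_rot: [3.139, 0.0, 1.707]
contact_force: [0.4, -0.3, 0.4]
grip_width: 45.9
```

>>> carry_out --xyz '[[0, 0, 0], [0, 0, 0], [0, 0, 0], [0, 0, 0], [0, 0, 0], [0, 0, 0]]' --dr '[[0, 0, 0], [0, 0, 0], [0, 0, 0], [0, 0, 0], [0, 0, 0], [0, 0, 0]]' --gripper -1

```text
time: 11.82
tool_pos: [573.2, 100.5, 68.3]
tcp_rot: [3.141, -0.0, 1.707]
contact_force: [-0.6, 1.0, 3.5]
grip_width: 17.3
```

>>> carry_out --xyz '[[0, 0, -0.1], [0, 0, -0.3], [0, 0, -0.6], [0, 0, -0.9], [0, 0, -0.9], [0, 0, 0], [0, 0, 0]]' --dr '[[0, 0, 0], [0, 0, 0], [0, 0, 0], [0, 0, 0], [0, 0, 0], [0, 0, 0], [0, 0, 0]]'

```text
time: 12.7
tool_pos: [572.5, 100.4, 235.5]
tcp_rot: [-3.14, -0.0, 1.707]
contact_force: [-0.6, 0.5, -0.8]
grip_width: 17.5
```

```bash
python3 - <<'E'
from h import *
print(get_obs()["grip_width"])
plan([487,100,235],90,2)
plan([487.2,-225.6,235],89.6,7,[487,100,235],90)
c=capture('wrist'); cv2.imwrite('pics/w5.png',c['image'])
E
```

```text
17.46204731075558
from [572.5 100.4 235.5] 97.79 rpy [-1.7993e+02 -1.0000e-02  9.7790e+01]
[0.093, -0.706, 0.004] [0, 0, np.float64(0.487)]
[0.045, -0.711, 0.004] [0, 0, np.float64(0.487)]
from [487. 100. 235.] 90 rpy [-1.7993e+02 -1.0000e-02  9.7790e+01]
[-0.775, 0.0, -0.0] [0, 0, 0.007]
[-0.775, 0.001, -0.0] [0, 0, 0.007]
[-0.775, 0.002, -0.0] [0, 0, 0.007]
[-0.775, 0.003, -0.0] [0, 0, 0.007]
[-0.775, 0.004, -0.0] [0, 0, 0.007]
[-0.775, 0.004, -0.0] [0, 0, 0.007]
[-0.775, 0.005, -0.0] [0, 0, 0.007]
```

View pics/w5.png

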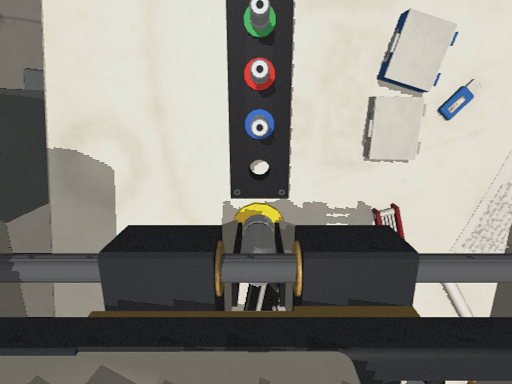

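Yellow is held upright, its disc at (258,213), and its hole at (260,168) is empty. Carrying it across.

>>> carry_out --xyz '[[0.09, -0.71, 0], [0.05, -0.71, 0], [-0.5, 0, 0], [-0.9, 0, 0], [-0.95, 0, 0], [-0.95, 0, 0], [-0.95, 0, 0], [-0.8, 0, 0]]' --dr '[[0, 0, 0.49], [0, 0, 0.49], [0, 0, 0.05], [0, 0, 0], [0, 0, 0], [0, 0, 0], [0, 0, 0], [0, 0, 0]]'

```text
time: 13.75
tool_pos: [484.2, -204.6, 234.3]
tcp_rot: [-3.139, -0.002, 1.562]
contact_force: [0.1, 0.6, -0.8]
grip_width: 17.6
```

>>> carry_out --xyz '[[-0.38, 0.02, 0.3], [0, 0, 0.5], [0, 0, 0.3], [0, 0, 0], [0, 0, 0]]' --dr '[[0, 0, 0], [0, 0, 0], [0, 0, 0], [0, 0, 0], [0, 0, 0]]'

```text
time: 14.38
tool_pos: [486.4, -225.1, 169.9]
tcp_rot: [-3.141, -0.001, 1.564]
contact_force: [-0.2, -0.1, -0.1]
grip_width: 17.5
```

```bash
python3 - <<'E'
from h import *
plan([487.2,-225.6,105],89.6,2)
c=capture('wrist'); cv2.imwrite('pics/w6.png',c['image'])
E
```

```text
from [ 486.4 -225.1  169.9] 89.59 rpy [-1.7998e+02 -3.0000e-02  8.9590e+01]
[-0.004, 0.006, 0.541] [0, 0, np.float64(-0.001)]
[-0.004, 0.006, 0.541] [0, 0, np.float64(-0.001)]
```

View pics/w6.png

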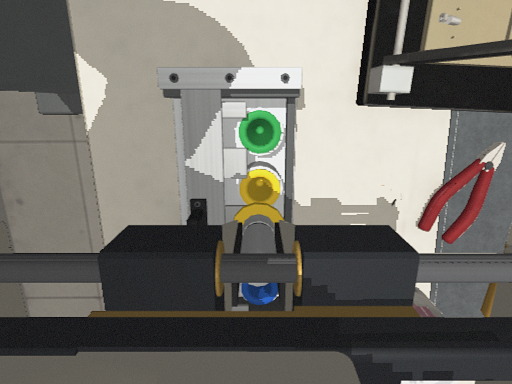

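```bash
python3 - <<'E'
from h import *
c=capture('wrist'); o=get_obs(); t=np.array(o["tool_pos"])
print(proj(c,[[487.5,-175.6,38],[487.2,-225.6,38],t+[0,0.7,-35],t+[16,.7,-35],t+[0,16.7,-35]]).round(1))
im=c['image'][90:240,210:310]; cv2.imwrite('pics/w6a.png',cv2.resize(im,None,fx=4,fy=4,interpolation=cv2.INTER_NEAREST))
for n,(u,v) in dict(g=(260,132)).items(): print(plane(c,u,v,38))
E
```

```text
[[258.6 129.2]
 [258.7 186.5]
 [258.2 227.7]
 [285.6 227.5]
 [258.  201.6]]
[ 488.63610407 -177.93980934   38.        ]
```

View pics/w6a.png

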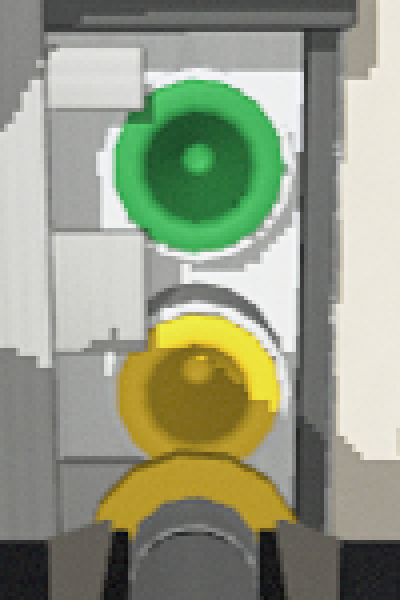

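>>> carry_out --xyz '[[-0.02, 0.015, 0.4], [-0.01, 0, 0.4], [0, 0, 0.28], [0, 0, 0], [0, 0, 0]]' --dr '[[0, 0, 0], [0, 0, 0], [0, 0, 0], [0, 0, 0], [0, 0, 0]]'

```text
time: 15.1
tool_pos: [487.8, -227.7, 106.4]
tcp_rot: [3.14, 0.001, 1.563]
contact_force: [-0.1, 0.0, -0.1]
grip_width: 17.6
```

```bash
python3 - <<'E'
from h import *
plan([487.3,-227,81],89.6,2)
c=capture('wrist'); im=c['image'][90:240,160:360]; cv2.imwrite('pics/w7a.png',cv2.resize(im,None,fx=4,fy=4,interpolation=cv2.INTER_NEAREST))
E
```

```text
from [ 487.8 -227.7  106.4] 89.57 rpy [1.7991e+02 5.0000e-02 8.9570e+01]
[0.006, -0.004, 0.211] [0, 0, np.float64(-0.002)]
[0.006, -0.004, 0.211] [0, 0, np.float64(-0.002)]
```

View pics/w7a.png

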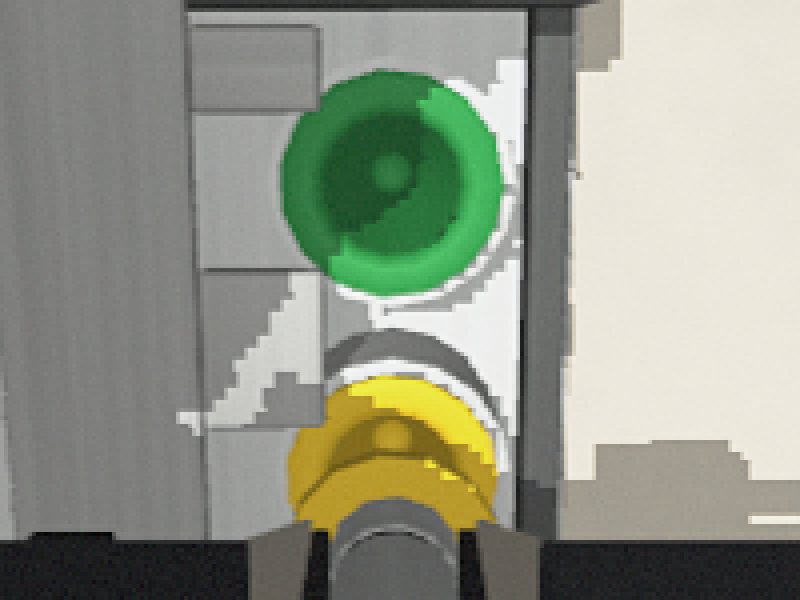

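```bash
python3 - <<'E'
from h import *
c=capture('wrist'); o=get_obs(); t=np.array(o["tool_pos"])
f=lambda X,Y:(160+(X+.5)/4-.5,90+(Y+.5)/4-.5)
g=lambda X,Y,z:plane(c,*f(X,Y),z).round(1)
print("green T/B/L/R",g(392,70,38),g(392,297,38),g(282,183,38),g(502,183,38))
print("yellow top",g(393,376,38),"disc far edge",g(393,452,t[2]-35), t)
E
```

```text
green T/B/L/R [ 488.2 -159.4   38. ] [ 487.8 -195.8   38. ] [ 470.2 -176.9   38. ] [ 505.8 -177.2   38. ]
yellow top [ 487.9 -209.2   38. ] disc far edge [ 487.8 -212.    71.4] [ 487.74849076 -227.77690714  106.40549693]
```

>>> carry_out --xyz '[[0.008, 0, 0.2], [0, 0, 0.2], [0, 0, 0], [0, 0, 0]]' --dr '[[0, 0, 0], [0, 0, 0], [0, 0, 0], [0, 0, 0]]'

```text
time: 15.7
tool_pos: [487.1, -227.0, 81.1]
tcp_rot: [-3.141, -0.0, 1.563]
contact_force: [0.3, 0.1, -1.6]
grip_width: 17.2
```

>>> carry_out --xyz '[[0, 0, 0.04], [0, 0, 0], [0, 0, 0]]' --dr '[[0, 0, 0], [0, 0, 0], [0, 0, 0]]'

```text
time: 16.08
tool_pos: [487.3, -227.1, 79.1]
tcp_rot: [3.141, 0.0, 1.563]
contact_force: [-0.4, 0.6, -0.2]
grip_width: 17.4
```

>>> carry_out --xyz '[[0, 0, 0.02], [0, 0, 0.015], [0, 0, 0], [0, 0, 0]]' --dr '[[0, 0, 0], [0, 0, 0], [0, 0, 0], [0, 0, 0]]'

```text
time: 16.58
tool_pos: [487.2, -227.0, 76.8]
tcp_rot: [3.142, -0.0, 1.563]
contact_force: [0.4, 0.2, -1.0]
grip_width: 17.6
```

>>> carry_out --xyz '[[0, 0, 0], [0, 0, 0], [0, 0, 0], [0, 0, 0]]' --dr '[[0, 0, 0], [0, 0, 0], [0, 0, 0], [0, 0, 0]]' --gripper 0

```text
time: 17.08
tool_pos: [487.2, -227.0, 76.8]
tcp_rot: [3.141, -0.0, 1.563]
contact_force: [0.6, -0.8, 0.4]
grip_width: 45.6
```

>>> carry_out --xyz '[[0, 0, -0.2], [0, 0, -0.6], [0, 0, -0.9], [0, 0, -0.9], [0, 0, 0]]' --dr '[[0, 0, 0], [0, 0, 0], [0, 0, 0], [0, 0, 0], [0, 0, 0]]'

```text
time: 17.7
tool_pos: [489.0, -228.1, 238.3]
tcp_rot: [3.133, 0.006, 1.563]
contact_force: [0.3, 0.1, -0.2]
grip_width: 45.9
```

```bash
python3 - <<'E'
from h import *
c=capture('wrist'); cv2.imwrite('pics/w8.png',c['image'])
plan([566.9,149.5,200],97.7,8)
E
```

```text
from [ 487.8 -227.4  235.4] 89.56 rpy [1.7974e+02 1.6000e-01 8.9560e+01]
[0.786, 0.159, 0.074] [0, 0, np.float64(-0.127)]
[0.784, 0.173, 0.074] [0, 0, np.float64(-0.127)]
[0.78, 0.186, 0.074] [0, 0, np.float64(-0.127)]
[0.777, 0.2, 0.074] [0, 0, np.float64(-0.127)]
[0.773, 0.214, 0.074] [0, 0, np.float64(-0.127)]
[0.769, 0.228, 0.074] [0, 0, np.float64(-0.127)]
[0.765, 0.241, 0.074] [0, 0, np.float64(-0.127)]
[0.761, 0.255, 0.074] [0, 0, np.float64(-0.127)]
```

View pics/w8.png

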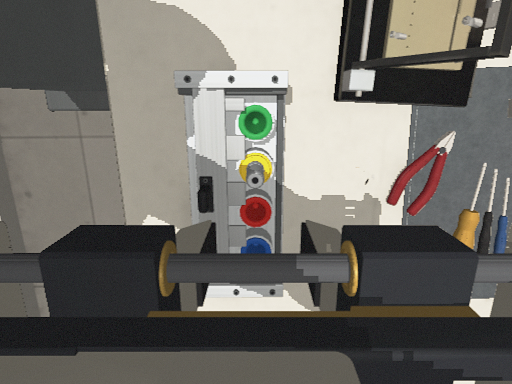

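Yellow stands in its pocket: top at (255,180), disc around (256,165). Back for blue.

>>> carry_out --xyz '[[0.79, 0.16, 0], [0.78, 0.17, 0], [0.78, 0.19, 0], [0.78, 0.2, 0], [0.77, 0.21, 0], [0.77, 0.23, 0], [0.76, 0.24, 0.5], [0.76, 0.25, 0.7]]' --dr '[[0, 0, -0.13], [0, 0, -0.13], [0, 0, -0.13], [0, 0, -0.13], [0, 0, -0.13], [0, 0, -0.13], [0, 0, -0.13], [0, 0, -0.12]]'

```text
time: 18.75
tool_pos: [565.3, 150.2, 160.6]
tcp_rot: [3.141, 0.0, 1.707]
contact_force: [-0.4, -0.7, -0.2]
grip_width: 46.0
```

>>> carry_out --xyz '[[0, 0, 0.4], [0, 0, 0], [0, 0, 0]]' --dr '[[0, 0, 0], [0, 0, 0], [0, 0, 0]]'

```text
time: 19.12
tool_pos: [565.4, 148.3, 138.2]
tcp_rot: [3.141, -0.0, 1.706]
contact_force: [0.9, 0.2, 0.0]
grip_width: 45.9
```

```bash
python3 - <<'E'
from h import *
plan([567.2,149.8,69],97.7,3)
E
```

```text
from [565.4 148.3 138.2] 97.76 rpy [179.98  -0.    97.76]
[0.007, 0.011, 0.384] [0, 0, np.float64(0.002)]
[0.007, 0.011, 0.384] [0, 0, np.float64(0.002)]
[0.007, 0.011, 0.384] [0, 0, np.float64(0.002)]
```

>>> carry_out --xyz '[[0.025, 0.03, 0.38], [0, 0, 0.38], [0, 0, 0.38], [0, 0, 0], [0, 0, 0]]' --dr '[[0, 0, 0], [0, 0, 0], [0, 0, 0], [0, 0, 0], [0, 0, 0]]'

```text
time: 19.75
tool_pos: [567.8, 150.1, 70.9]
tcp_rot: [3.139, -0.0, 1.706]
contact_force: [-0.3, -0.1, 0.1]
grip_width: 45.7
```

>>> carry_out --xyz '[[0, 0, 0], [0, 0, 0], [0, 0, 0], [0, 0, 0], [0, 0, 0], [0, 0, 0]]' --dr '[[0, 0, 0], [0, 0, 0], [0, 0, 0], [0, 0, 0], [0, 0, 0], [0, 0, 0]]' --gripper -1

```text
time: 20.5
tool_pos: [566.9, 150.5, 69.5]
tcp_rot: [3.141, -0.0, 1.707]
contact_force: [-0.4, -0.4, 3.0]
grip_width: 17.5
```

>>> carry_out --xyz '[[0, 0, -0.1], [0, 0, -0.3], [0, 0, -0.6], [0, 0, -0.9], [0, 0, -0.9], [0, 0, 0]]' --dr '[[0, 0, 0], [0, 0, 0], [0, 0, 0], [0, 0, 0], [0, 0, 0], [0, 0, 0]]'

```text
time: 21.25
tool_pos: [568.8, 150.7, 242.4]
tcp_rot: [3.132, -0.0, 1.707]
contact_force: [-0.4, -1.2, -0.7]
grip_width: 17.2
```

```bash
python3 - <<'E'
from h import *
print(get_obs()["grip_width"])
plan([487,-327,235],89.6,8)
E
```

```text
17.156558618829212
from [568.8 150.7 242.4] 97.8 rpy [179.44  -0.    97.8 ]
[-0.963, -0.304, 0.015] [0, 0, np.float64(0.128)]
[-0.968, -0.287, 0.015] [0, 0, np.float64(0.128)]
[-0.973, -0.269, 0.015] [0, 0, np.float64(0.128)]
[-0.978, -0.252, 0.015] [0, 0, np.float64(0.128)]
[-0.982, -0.234, 0.015] [0, 0, np.float64(0.128)]
[-0.986, -0.217, 0.015] [0, 0, np.float64(0.128)]
[-0.99, -0.199, 0.015] [0, 0, np.float64(0.128)]
[-0.993, -0.181, 0.015] [0, 0, np.float64(0.128)]
```

>>> carry_out --xyz '[[-0.4, -0.5, 0], [-0.8, -0.5, 0], [-0.85, -0.3, 0], [-0.9, 0, 0], [-0.9, 0, 0], [-0.9, 0, 0], [-0.9, 0, 0], [-0.9, 0, 0]]' --dr '[[0, 0, 0.34], [0, 0, 0.34], [0, 0, 0.34], [0, 0, 0], [0, 0, 0], [0, 0, 0], [0, 0, 0], [0, 0, 0]]'

```text
time: 22.25
tool_pos: [496.4, -251.0, 236.1]
tcp_rot: [-3.14, -0.001, 1.564]
contact_force: [-0.1, -1.0, 0.2]
grip_width: 17.2
```

```bash
python3 - <<'E'
from h import *
plan([487.1,-327,160],89.6,3)
E
```

```text
from [ 496.4 -251.   236.1] 89.63 rpy [-1.7992e+02 -7.0000e-02  8.9630e+01]
[-0.422, -0.049, 0.423] [0, 0, np.float64(0.001)]
[-0.422, -0.049, 0.423] [0, 0, np.float64(0.001)]
[-0.422, -0.049, 0.423] [0, 0, np.float64(0.001)]
```

>>> carry_out --xyz '[[-0.63, -0.08, 0], [-0.63, -0.07, 0.2], [0, 0, 0.5], [0, 0, 0.56], [0, 0, 0], [0, 0, 0]]' --dr '[[0, 0, 0], [0, 0, 0], [0, 0, 0], [0, 0, 0], [0, 0, 0], [0, 0, 0]]'

```text
time: 23.0
tool_pos: [487.9, -325.3, 162.3]
tcp_rot: [3.141, 0.0, 1.565]
contact_force: [-0.6, -0.6, 0.1]
grip_width: 17.5
```

```bash
python3 - <<'E'
from h import *
plan([487.1,-327,110],89.6,3)
c=capture('wrist'); cv2.imwrite('pics/w9.png',cv2.resize(c['image'][40:240,160:360],None,fx=3,fy=3,interpolation=cv2.INTER_NEAREST))
E
```

```text
from [ 487.9 -325.3  162.3] 89.64 rpy [1.7997e+02 2.0000e-02 8.9640e+01]
[-0.01, -0.004, 0.291] [0, 0, np.float64(0.002)]
[-0.01, -0.004, 0.291] [0, 0, np.float64(0.002)]
[-0.01, -0.004, 0.291] [0, 0, np.float64(0.002)]
```

View pics/w9.png

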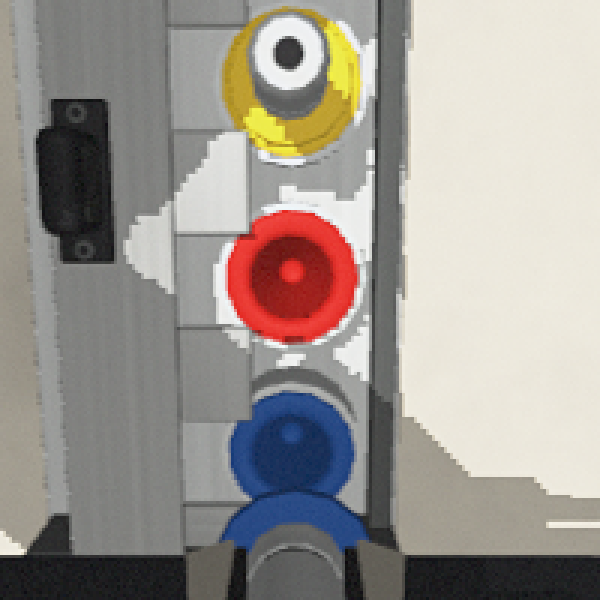

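```bash
python3 - <<'E'
from h import *
c=capture('wrist'); o=get_obs(); t=np.array(o["tool_pos"])
g=lambda X,Y,z:plane(c,160+(X+.5)/3-.5,40+(Y+.5)/3-.5,z).round(1)
print("yellow noz",g(288,52,90),"red T B",g(292,210,38),g(292,344,38),"blue top",g(292,391,38),"disc far",g(295,491,t[2]-35),t)
E
```

```text
yellow noz [ 487.4 -227.1   90. ] red T B [ 487.9 -259.7   38. ] [ 487.6 -296.    38. ] blue top [ 487.5 -309.4   38. ] disc far [ 488.3 -310.   128.1] [ 488.25053288 -325.48564077  163.12083669]
```

>>> carry_out --xyz '[[-0.025, -0.015, 0.4], [0, 0, 0.5], [0, 0, 0.4], [0, 0, 0.06], [0, 0, 0], [0, 0, 0]]' --dr '[[0, 0, 0], [0, 0, 0], [0, 0, 0], [0, 0, 0], [0, 0, 0], [0, 0, 0]]'

```text
time: 23.85
tool_pos: [487.4, -327.1, 81.5]
tcp_rot: [3.14, 0.002, 1.565]
contact_force: [0.4, 1.0, -0.6]
grip_width: 17.3
```

>>> carry_out --xyz '[[0, 0, 0.03], [0, 0, 0.03], [0, 0, 0], [0, 0, 0]]' --dr '[[0, 0, 0], [0, 0, 0], [0, 0, 0], [0, 0, 0]]'

```text
time: 24.35
tool_pos: [486.9, -326.8, 77.5]
tcp_rot: [3.141, 0.001, 1.564]
contact_force: [-1.3, 0.7, 5.5]
grip_width: 17.4
```

>>> carry_out --xyz '[[0, 0, 0], [0, 0, 0], [0, 0, 0], [0, 0, 0]]' --dr '[[0, 0, 0], [0, 0, 0], [0, 0, 0], [0, 0, 0]]' --gripper 0

```text
time: 24.85
tool_pos: [486.7, -326.6, 76.3]
tcp_rot: [-3.141, -0.0, 1.564]
contact_force: [0.3, -0.3, 0.0]
grip_width: 45.6
```

>>> carry_out --xyz '[[0, 0, -0.2], [0, 0, -0.6], [0, 0, -0.9], [0, 0, -0.9], [0, 0, 0], [0, 0, 0]]' --dr '[[0, 0, 0], [0, 0, 0], [0, 0, 0], [0, 0, 0], [0, 0, 0], [0, 0, 0]]'

```text
time: 25.6
tool_pos: [486.4, -326.3, 232.5]
tcp_rot: [-3.142, -0.0, 1.564]
contact_force: [0.5, -1.2, -0.8]
grip_width: 45.8
```

```bash
python3 - <<'E'
from h import *
c=capture('wrist'); cv2.imwrite('pics/w10.png',c['image'])
plan([560.4,199.7,235],97.7,10)
E
```

```text
from [ 486.2 -326.2  231.6] 89.63 rpy [-1.7992e+02 -8.0000e-02  8.9630e+01]
[0.877, 0.118, -0.006] [0, 0, np.float64(-0.101)]
[0.875, 0.13, -0.006] [0, 0, np.float64(-0.101)]
[0.874, 0.143, -0.006] [0, 0, np.float64(-0.101)]
[0.871, 0.155, -0.006] [0, 0, np.float64(-0.101)]
[0.869, 0.167, -0.006] [0, 0, np.float64(-0.101)]
[0.867, 0.18, -0.006] [0, 0, np.float64(-0.101)]
[0.864, 0.192, -0.006] [0, 0, np.float64(-0.101)]
[0.861, 0.204, -0.006] [0, 0, np.float64(-0.101)]
[0.858, 0.216, -0.006] [0, 0, np.float64(-0.101)]
[0.855, 0.228, -0.006] [0, 0, np.float64(-0.101)]
```

View pics/w10.png

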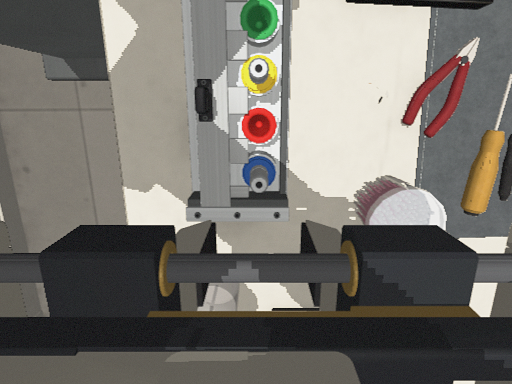

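Blue is seated with its top at (259,184); I felt the disc touch at z 77.5. Next is red.

>>> carry_out --xyz '[[0.88, 0.02, 0], [0.88, 0.02, 0], [0.88, 0.03, 0], [0.88, 0.05, 0], [0.88, 0.1, 0], [0.88, 0.2, 0], [0.87, 0.25, 0], [0.86, 0.3, 0]]' --dr '[[0, 0, 0], [0, 0, 0], [0, 0, 0], [0, 0, 0], [0, 0, -0.2], [0, 0, -0.2], [0, 0, -0.3], [0, 0, -0.3]]'

```text
time: 26.65
tool_pos: [537.5, 97.9, 230.9]
tcp_rot: [-3.139, -0.0, 1.705]
contact_force: [0.5, 0.0, 0.8]
grip_width: 45.8
```

```bash
python3 - <<'E'
from h import *
plan([560.4,199.7,130],97.7,3)
E
```

```text
from [537.5  97.9 230.9] 97.71 rpy [-1.7983e+02 -1.0000e-02  9.7710e+01]
[0.543, 0.202, 0.561] [0, 0, np.float64(0.0)]
[0.543, 0.202, 0.561] [0, 0, np.float64(0.0)]
[0.543, 0.202, 0.561] [0, 0, np.float64(0.0)]
```

>>> carry_out --xyz '[[0.81, 0.3, 0.2], [0.82, 0.3, 0.4], [0, 0, 0.6], [0, 0, 0.5], [0, 0, 0], [0, 0, 0], [0, 0, 0]]' --dr '[[0, 0, 0], [0, 0, 0], [0, 0, 0], [0, 0, 0], [0, 0, 0], [0, 0, 0], [0, 0, 0]]'

```text
time: 27.52
tool_pos: [561.5, 197.9, 131.9]
tcp_rot: [3.139, -0.0, 1.704]
contact_force: [-0.4, -0.1, -0.5]
grip_width: 45.9
```

```bash
python3 - <<'E'
from h import *
plan([560.4,199.7,69.5],97.7,3)
E
```

```text
from [561.5 197.9 131.9] 97.61 rpy [ 1.7986e+02 -2.0000e-02  9.7610e+01]
[0.011, -0.005, 0.346] [0, 0, np.float64(-0.004)]
[0.011, -0.005, 0.346] [0, 0, np.float64(-0.004)]
[0.011, -0.005, 0.346] [0, 0, np.float64(-0.004)]
```

>>> carry_out --xyz '[[0.03, -0.01, 0.35], [0, 0, 0.35], [0, 0, 0.34], [0, 0, 0], [0, 0, 0]]' --dr '[[0, 0, 0], [0, 0, 0], [0, 0, 0], [0, 0, 0], [0, 0, 0]]'

```text
time: 28.15
tool_pos: [560.7, 199.8, 69.5]
tcp_rot: [3.139, -0.0, 1.704]
contact_force: [0.7, 0.7, -0.1]
grip_width: 45.9
```

>>> carry_out --xyz '[[0, 0, 0], [0, 0, 0], [0, 0, 0], [0, 0, 0], [0, 0, 0], [0, 0, 0]]' --dr '[[0, 0, 0], [0, 0, 0], [0, 0, 0], [0, 0, 0], [0, 0, 0], [0, 0, 0]]' --gripper -1

```text
time: 28.9
tool_pos: [560.0, 199.7, 68.3]
tcp_rot: [3.141, -0.0, 1.704]
contact_force: [-0.3, 0.2, 3.3]
grip_width: 17.3
```

>>> carry_out --xyz '[[0, 0, -0.1], [0, 0, -0.3], [0, 0, -0.6], [0, 0, -0.9], [0, 0, -0.9], [0, 0, 0]]' --dr '[[0, 0, 0], [0, 0, 0], [0, 0, 0], [0, 0, 0], [0, 0, 0], [0, 0, 0]]'

```text
time: 29.65
tool_pos: [561.9, 200.2, 241.3]
tcp_rot: [3.132, -0.001, 1.704]
contact_force: [0.0, -0.5, -1.0]
grip_width: 17.5
```

>>> carry_out --xyz '[[-0.4, -0.4, 0], [-0.8, -0.4, 0], [-0.85, -0.2, 0], [-0.9, 0, 0], [-0.9, 0, 0], [-0.9, 0, 0], [-0.9, 0, 0], [-0.9, 0, 0]]' --dr '[[0, 0, 0.34], [0, 0, 0.34], [0, 0, 0.34], [0, 0, 0], [0, 0, 0], [0, 0, 0], [0, 0, 0], [0, 0, 0]]'

```text
time: 30.65
tool_pos: [506.3, -200.1, 235.0]
tcp_rot: [-3.14, -0.001, 1.561]
contact_force: [0.2, 0.4, 0.6]
grip_width: 17.5
```

```bash
python3 - <<'E'
from h import *
plan([487.0,-277,235],89.6,2)
E
```

```text
from [ 506.3 -200.1  235. ] 89.47 rpy [-1.7992e+02 -6.0000e-02  8.9470e+01]
[-0.642, -0.155, 0.0] [0, 0, np.float64(-0.008)]
[-0.642, -0.155, 0.0] [0, 0, np.float64(-0.008)]
```

>>> carry_out --xyz '[[-0.65, -0.16, 0], [-0.65, -0.16, 0.2], [0, 0, 0.5], [0, 0, 0.56], [0, 0, 0], [0, 0, 0]]' --dr '[[0, 0, 0], [0, 0, 0], [0, 0, 0], [0, 0, 0], [0, 0, 0], [0, 0, 0]]'

```text
time: 31.4
tool_pos: [487.4, -276.5, 161.1]
tcp_rot: [3.141, 0.0, 1.562]
contact_force: [0.1, -0.4, 0.2]
grip_width: 17.4
```

```bash
python3 - <<'E'
from h import *
plan([487,-277,81.5],89.6,3)
c=capture('wrist'); cv2.imwrite('pics/w11.png',cv2.resize(c['image'][40:240,160:360],None,fx=3,fy=3,interpolation=cv2.INTER_NEAREST))
E
```

```text
from [ 487.4 -276.5  161.1] 89.48 rpy [1.7997e+02 2.0000e-02 8.9480e+01]
[-0.003, -0.002, 0.442] [0, 0, np.float64(-0.005)]
[-0.003, -0.002, 0.442] [0, 0, np.float64(-0.005)]
[-0.003, -0.002, 0.442] [0, 0, np.float64(-0.005)]
```

View pics/w11.png

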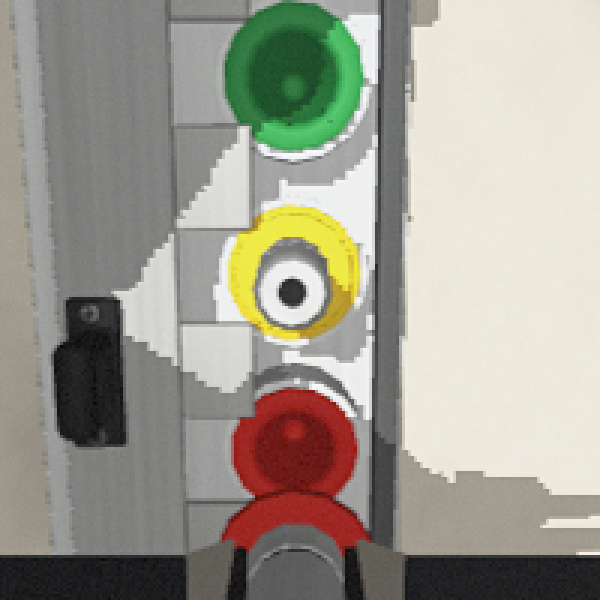

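>>> carry_out --xyz '[[-0.008, -0.005, 0.4], [0, 0, 0.5], [0, 0, 0.38], [0, 0, 0.04], [0, 0, 0], [0, 0, 0]]' --dr '[[0, 0, 0], [0, 0, 0], [0, 0, 0], [0, 0, 0], [0, 0, 0], [0, 0, 0]]'

```text
time: 32.2
tool_pos: [487.5, -277.3, 82.7]
tcp_rot: [3.14, 0.001, 1.562]
contact_force: [0.3, 0.2, -0.8]
grip_width: 17.4
```

>>> carry_out --xyz '[[0, 0, 0.035], [0, 0, 0.03], [0, 0, 0], [0, 0, 0]]' --dr '[[0, 0, 0], [0, 0, 0], [0, 0, 0], [0, 0, 0]]'

```text
time: 32.7
tool_pos: [486.8, -276.9, 77.3]
tcp_rot: [-3.142, -0.0, 1.562]
contact_force: [1.3, 0.3, -0.9]
grip_width: 17.3
```

>>> carry_out --xyz '[[0, 0, 0.015], [0, 0, 0], [0, 0, 0]]' --dr '[[0, 0, 0], [0, 0, 0], [0, 0, 0]]'

```text
time: 33.08
tool_pos: [486.8, -276.9, 76.4]
tcp_rot: [-3.142, -0.0, 1.562]
contact_force: [-0.3, 1.3, -0.8]
grip_width: 17.4
```

>>> carry_out --xyz '[[0, 0, 0], [0, 0, 0], [0, 0, 0], [0, 0, 0]]' --dr '[[0, 0, 0], [0, 0, 0], [0, 0, 0], [0, 0, 0]]' --gripper 0

```text
time: 33.58
tool_pos: [486.8, -276.9, 76.5]
tcp_rot: [3.141, -0.0, 1.562]
contact_force: [0.1, 0.2, -0.4]
grip_width: 45.6
```

>>> carry_out --xyz '[[0, 0, -0.2], [0, 0, -0.6], [0, 0, -0.9], [0, 0, -0.9], [0, 0, 0], [0, 0, 0]]' --dr '[[0, 0, 0], [0, 0, 0], [0, 0, 0], [0, 0, 0], [0, 0, 0], [0, 0, 0]]'

```text
time: 34.33
tool_pos: [486.4, -276.7, 232.5]
tcp_rot: [-3.142, -0.0, 1.562]
contact_force: [-0.5, 0.1, -0.5]
grip_width: 45.8
```

```bash
python3 - <<'E'
from h import *
c=capture('wrist'); cv2.imwrite('pics/w12.png',c['image'])
plan([553.7,249.3,235],97.7,10)
E
```

```text
from [ 486.2 -276.5  231.6] 89.47 rpy [-1.7992e+02 -7.0000e-02  8.9470e+01]
[0.877, 0.104, -0.006] [0, 0, np.float64(-0.103)]
[0.876, 0.117, -0.006] [0, 0, np.float64(-0.103)]
[0.874, 0.13, -0.006] [0, 0, np.float64(-0.103)]
[0.872, 0.142, -0.006] [0, 0, np.float64(-0.103)]
[0.87, 0.155, -0.006] [0, 0, np.float64(-0.103)]
[0.868, 0.167, -0.006] [0, 0, np.float64(-0.103)]
[0.865, 0.18, -0.006] [0, 0, np.float64(-0.103)]
[0.862, 0.192, -0.006] [0, 0, np.float64(-0.103)]
[0.86, 0.204, -0.006] [0, 0, np.float64(-0.103)]
[0.857, 0.217, -0.006] [0, 0, np.float64(-0.103)]
```

View pics/w12.png

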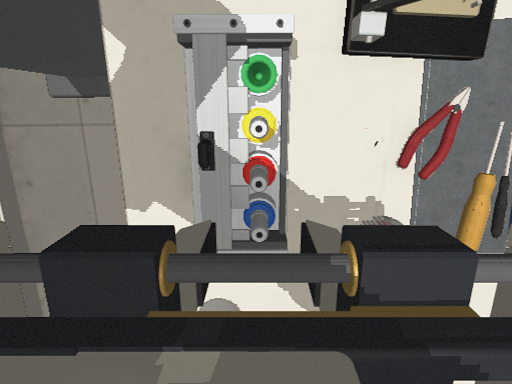

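Yellow (258,128), red (259,184) and blue (260,235) all stand in their pockets. Last is green.

>>> carry_out --xyz '[[0.88, 0.02, 0], [0.88, 0.02, 0], [0.88, 0.03, 0], [0.88, 0.05, 0], [0.88, 0.1, 0], [0.88, 0.2, 0], [0.87, 0.25, 0], [0.86, 0.3, 0]]' --dr '[[0, 0, 0], [0, 0, 0], [0, 0, 0], [0, 0, 0], [0, 0, -0.2], [0, 0, -0.2], [0, 0, -0.3], [0, 0, -0.33]]'

```text
time: 35.38
tool_pos: [538.8, 147.5, 230.9]
tcp_rot: [-3.139, 0.0, 1.707]
contact_force: [0.3, 0.0, 0.1]
grip_width: 45.6
```

```bash
python3 - <<'E'
from h import *
plan([553.7,249.5,130],97.7,3)
E
```

```text
from [538.8 147.5 230.9] 97.8 rpy [-179.83    0.     97.8 ]
[0.55, 0.159, 0.561] [0, 0, np.float64(0.004)]
[0.55, 0.159, 0.561] [0, 0, np.float64(0.004)]
[0.55, 0.158, 0.561] [0, 0, np.float64(0.004)]
```

>>> carry_out --xyz '[[0.83, 0.24, 0.2], [0.84, 0.24, 0.4], [0, 0, 0.6], [0, 0, 0.5], [0, 0, 0], [0, 0, 0], [0, 0, 0]]' --dr '[[0, 0, 0], [0, 0, 0], [0, 0, 0], [0, 0, 0], [0, 0, 0], [0, 0, 0], [0, 0, 0]]'

```text
time: 36.25
tool_pos: [555.2, 249.0, 131.9]
tcp_rot: [3.139, -0.0, 1.705]
contact_force: [-0.1, 0.5, 0.1]
grip_width: 46.2
```

```bash
python3 - <<'E'
from h import *
plan([553.7,249.4,69.5],97.7,3)
E
```

```text
from [555.2 249.  131.9] 97.69 rpy [ 1.7986e+02 -3.0000e-02  9.7690e+01]
[0.003, -0.008, 0.347] [0, 0, np.float64(-0.0)]
[0.003, -0.008, 0.347] [0, 0, np.float64(-0.0)]
[0.003, -0.008, 0.347] [0, 0, np.float64(-0.0)]
```

>>> carry_out --xyz '[[0.01, -0.02, 0.35], [0, 0, 0.35], [0, 0, 0.34], [0, 0, 0], [0, 0, 0]]' --dr '[[0, 0, 0], [0, 0, 0], [0, 0, 0], [0, 0, 0], [0, 0, 0]]'

```text
time: 36.88
tool_pos: [553.9, 249.6, 69.5]
tcp_rot: [3.139, -0.0, 1.705]
contact_force: [0.1, 0.2, -0.1]
grip_width: 45.9
```

>>> carry_out --xyz '[[0, 0, 0], [0, 0, 0], [0, 0, 0], [0, 0, 0], [0, 0, 0], [0, 0, 0]]' --dr '[[0, 0, 0], [0, 0, 0], [0, 0, 0], [0, 0, 0], [0, 0, 0], [0, 0, 0]]' --gripper -1

```text
time: 37.62
tool_pos: [553.2, 249.4, 68.3]
tcp_rot: [3.141, -0.0, 1.705]
contact_force: [-0.8, -0.2, 2.7]
grip_width: 17.3
```

>>> carry_out --xyz '[[0, 0, -0.1], [0, 0, -0.3], [0, 0, -0.6], [0, 0, -0.9], [0, 0, -0.9], [0, 0, 0]]' --dr '[[0, 0, 0], [0, 0, 0], [0, 0, 0], [0, 0, 0], [0, 0, 0], [0, 0, 0]]'

```text
time: 38.38
tool_pos: [555.2, 250.1, 242.6]
tcp_rot: [3.13, -0.002, 1.706]
contact_force: [0.4, -0.1, -1.3]
grip_width: 17.3
```

>>> carry_out --xyz '[[-0.4, -0.4, 0], [-0.8, -0.4, 0], [-0.85, -0.2, 0], [-0.9, 0, 0], [-0.9, 0, 0], [-0.9, 0, 0], [-0.9, 0, 0], [-0.9, 0, 0]]' --dr '[[0, 0, 0.34], [0, 0, 0.34], [0, 0, 0.34], [0, 0, 0], [0, 0, 0], [0, 0, 0], [0, 0, 0], [0, 0, 0]]'

```text
time: 39.38
tool_pos: [500.1, -150.5, 235.9]
tcp_rot: [-3.141, -0.0, 1.563]
contact_force: [0.9, -0.4, -0.6]
grip_width: 17.0
```

```bash
python3 - <<'E'
from h import *
plan([487.5,-177,235],89.6,1)
E
```

```text
from [ 500.1 -150.5  235.9] 89.54 rpy [-1.7997e+02 -3.0000e-02  8.9540e+01]
[-0.443, -0.207, 0.015] [0, 0, np.float64(-0.007)]
```

>>> carry_out --xyz '[[-0.25, -0.1, 0], [-0.19, -0.1, 0.2], [0, 0, 0.5], [0, 0, 0.56], [0, 0, 0], [0, 0, 0]]' --dr '[[0, 0, 0], [0, 0, 0], [0, 0, 0], [0, 0, 0], [0, 0, 0], [0, 0, 0]]'

```text
time: 40.12
tool_pos: [488.9, -174.8, 161.2]
tcp_rot: [3.141, 0.0, 1.564]
contact_force: [-0.2, 0.2, -0.4]
grip_width: 17.5
```

```bash
python3 - <<'E'
from h import *
plan([487.5,-177,81.5],89.6,3)
c=capture('wrist'); cv2.imwrite('pics/w13.png',cv2.resize(c['image'][40:240,160:360],None,fx=3,fy=3,interpolation=cv2.INTER_NEAREST))
E
```

```text
from [ 488.9 -174.8  161.2] 89.61 rpy [1.7995e+02 1.0000e-02 8.9610e+01]
[-0.013, -0.008, 0.443] [0, 0, np.float64(0.0)]
[-0.013, -0.008, 0.443] [0, 0, np.float64(0.0)]
[-0.013, -0.008, 0.443] [0, 0, np.float64(0.0)]
```

View pics/w13.png

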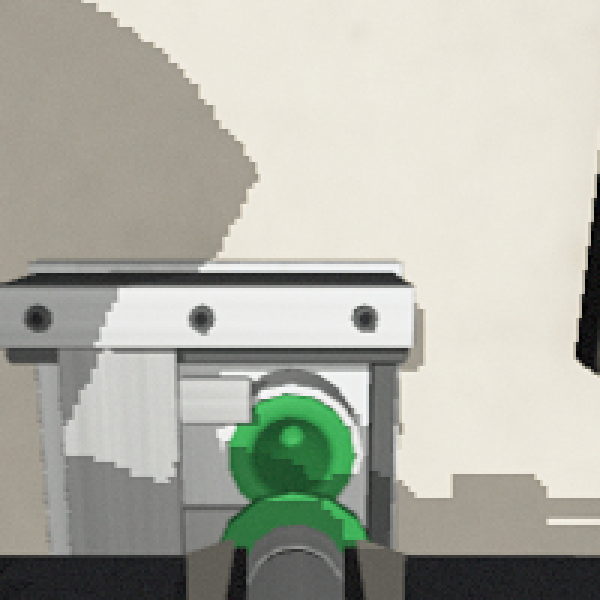

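>>> carry_out --xyz '[[-0.035, -0.02, 0.4], [0, 0, 0.5], [0, 0, 0.4], [0, 0, 0.02], [0, 0, 0], [0, 0, 0]]' --dr '[[0, 0, 0], [0, 0, 0], [0, 0, 0], [0, 0, 0], [0, 0, 0], [0, 0, 0]]'

```text
time: 40.92
tool_pos: [488.2, -177.7, 82.6]
tcp_rot: [3.139, 0.001, 1.563]
contact_force: [0.7, -0.2, -1.1]
grip_width: 17.1
```

>>> carry_out --xyz '[[0, 0, 0.035], [0, 0, 0.03], [0, 0, 0], [0, 0, 0]]' --dr '[[0, 0, 0], [0, 0, 0], [0, 0, 0], [0, 0, 0]]'

```text
time: 41.42
tool_pos: [487.3, -177.3, 77.3]
tcp_rot: [-3.142, -0.0, 1.563]
contact_force: [0.7, 0.4, -1.4]
grip_width: 17.0
```

>>> carry_out --xyz '[[0, 0, 0.015], [0, 0, 0], [0, 0, 0]]' --dr '[[0, 0, 0], [0, 0, 0], [0, 0, 0]]'

```text
time: 41.8
tool_pos: [487.3, -177.3, 76.4]
tcp_rot: [-3.142, -0.0, 1.563]
contact_force: [-0.3, 0.4, 0.1]
grip_width: 17.8
```

>>> carry_out --xyz '[[0, 0, 0], [0, 0, 0], [0, 0, 0], [0, 0, 0]]' --dr '[[0, 0, 0], [0, 0, 0], [0, 0, 0], [0, 0, 0]]' --gripper 0

```text
time: 42.3
tool_pos: [487.4, -177.3, 76.5]
tcp_rot: [3.141, -0.0, 1.563]
contact_force: [1.1, -0.4, 0.0]
grip_width: 45.4
```

>>> carry_out --xyz '[[0, 0, -0.2], [0, 0, -0.6], [0, 0, -0.9], [0, 0, -0.9], [-0.8, -0.5, 0], [-0.9, -0.5, 0], [-0.8, -0.2, 0], [0, 0, 0]]' --dr '[[0, 0, 0], [0, 0, 0], [0, 0, 0], [0, 0, 0], [0, 0, 0], [0, 0, 0], [0, 0, 0], [0, 0, 0]]'

```text
time: 43.3
tool_pos: [413.0, -329.7, 233.2]
tcp_rot: [3.141, 0.001, 1.559]
contact_force: [-0.7, 0.6, 1.2]
grip_width: 45.7
```

```bash
python3 - <<'E'
from h import *
print(get_obs()["tool_pos"])
c=capture('wrist'); cv2.imwrite('pics/w14.png',c['image'])
c=capture('scene'); cv2.imwrite('pics/s14.png',cv2.resize(c['image'][200:320,225:345],None,fx=5,fy=5,interpolation=cv2.INTER_CUBIC))
E
```

```text
[ 413.03129786 -329.66955004  233.15931936]
```

View pics/w14.png

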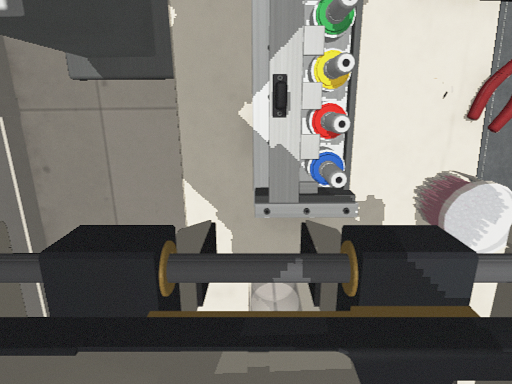

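View pics/s14.png

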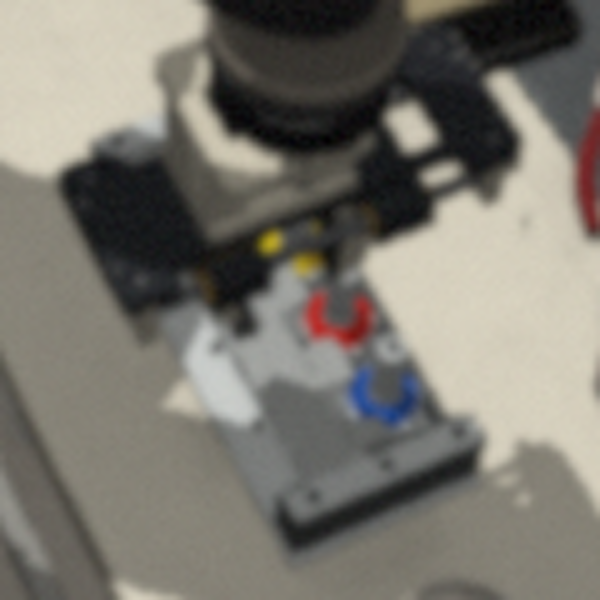

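All four stand upright in the right pockets; the tab is at (280,95). Going to the tab.

```bash
python3 - <<'E'
from h import *
c=capture('wrist'); print(plane(c,280,95,74))
for uv in ((345,63),(342,124),(338,180)): print(plane(c,*uv,90).round(1))
plan([421.3,-251.8,110],89.6,4)
E
```

```text
[ 434.47665136 -248.79615951   74.        ]
[ 487.2 -224.2   90. ]
[ 487.7 -274.    90. ]
[ 487.1 -324.2   90. ]
from [ 414.3 -326.1  232.8] 89.56 rpy [ 1.7998e+02 -2.0000e-02  8.9560e+01]
[0.31, 0.027, 0.512] [0, 0, np.float64(-0.001)]
[0.31, 0.027, 0.512] [0, 0, np.float64(-0.001)]
[0.31, 0.027, 0.512] [0, 0, np.float64(-0.001)]
[0.31, 0.027, 0.512] [0, 0, np.float64(-0.001)]
```

```bash
python3 - <<'E'
from h import *
c=capture('wrist'); cv2.imwrite('pics/w15.png',cv2.resize(c['image'][0:220,245:375],None,fx=4,fy=4,interpolation=cv2.INTER_NEAREST)[:600])
print(get_obs()["tool_pos"])
T=c["pose"]; print(T[:3,3])
print(proj(c,[[453,-252,78],[421,-252,78],[421,-252,52]]))
E
```

```text
[ 414.47116693 -325.77332221  232.76373571]
[ 414.74139015 -255.62295004  368.98263313]
[[300.81839709  99.25427928]
 [264.94859359  99.55721523]
 [264.37422264  99.90834946]]
```

View pics/w15.png

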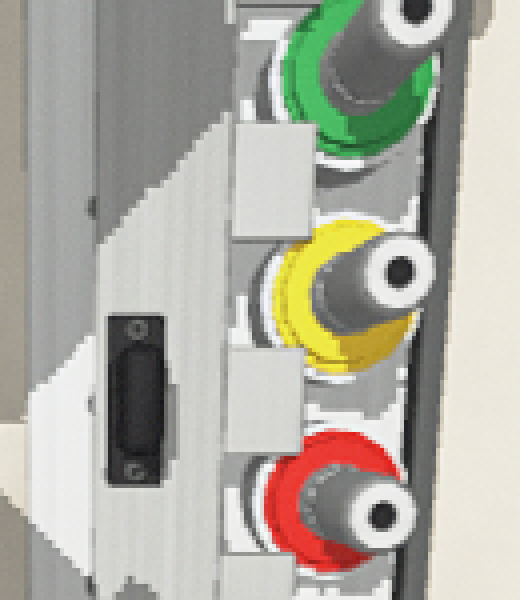

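```bash
python3 - <<'E'
from h import *
c=capture('wrist')
g=lambda X,Y,z:plane(c,245+(X+.5)/4-.5,(Y+.5)/4-.5,z).round(1)
print("now tooth tip",g(310,180,48),g(301,400,48),"plate rear edge",g(97,350,48),"tab L/R",g(118,400,78),g(168,400,78), "plateL/R",g(108,330,52),g(164,330,52),"slot bottom",g(228,300,48))
# w2 pose
c2=dict(c); c2["pose"]=np.array([[ 9.99997975e-01,1.91802449e-03,6.09076013e-04,4.59154286e+02],[-2.01074430e-03,9.64617550e-01,2.63645482e-01,-2.22186553e+02],[-8.18469203e-05,-2.63646172e-01,9.64619453e-01,3.70041126e+02],[0,0,0,1]])
g=lambda X,Y,z:plane(c2,200+(X+.5)/6-.5,30+(Y+.5)/6-.5,z).round(1)
print("w2 tooth tip",g(553,300,48),"rear",g(235,330,48),"plate L/R",g(255,550,52),g(338,550,52),"slot bottom",g(432,480,48))
t=capture("top"); s=capture("scene")
cv2.imwrite('pics/t15.png',cv2.resize(t['image'][165:235,295:425],None,fx=6,fy=6,interpolation=cv2.INTER_CUBIC))
E
```

```text
now tooth tip [ 475.7 -201.9   48. ] [ 475.8 -251.8   48. ] plate rear edge [ 425.6 -239.7   48. ] tab L/R [ 429.3 -251.8   78. ] [ 440.5 -251.9   78. ] plateL/R [ 428.1 -235.3   52. ] [ 441.5 -235.4   52. ] slot bottom [ 457.2 -228.4   48. ]
w2 tooth tip [ 491.9 -199.7   48. ] rear [ 440.4 -204.2   48. ] plate L/R [ 443.3 -239.    52. ] [ 457. -239.   52.] slot bottom [ 472.6 -227.9   48. ]
```

View pics/t15.png

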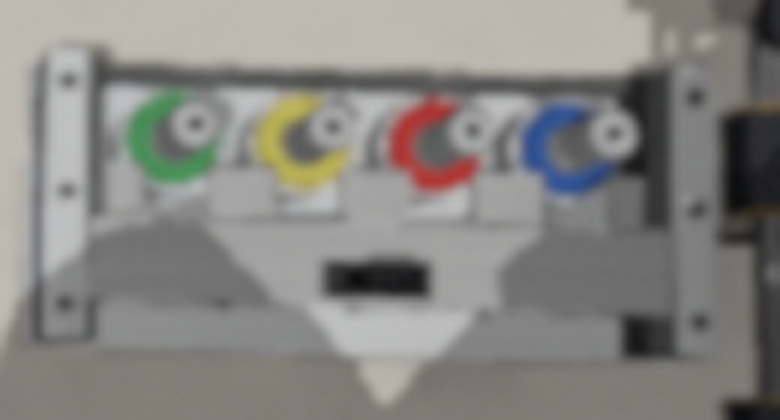

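View pics/k1_top.png

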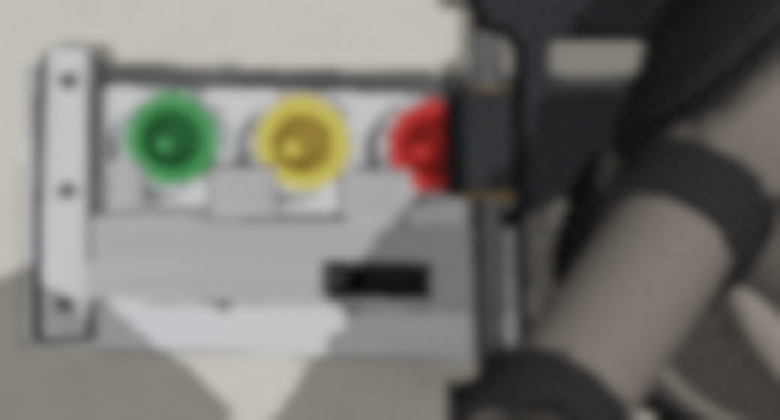

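The tab is at x≈435, not 421, so the first pull moved the keeper only about 16 mm and the pads must have slipped. The teeth cleared the discs, but the keeper isn't right back, so I'll regrip and pull again.

```bash
python3 - <<'E'
from h import *
plan([434.9,-252,110],89.6,4)
E
```

```text
from [ 414.7 -325.7  232.7] 89.65 rpy [179.99  -0.    89.65]
[0.308, 0.082, 0.511] [0, 0, np.float64(0.002)]
[0.308, 0.082, 0.511] [0, 0, np.float64(0.002)]
[0.308, 0.082, 0.511] [0, 0, np.float64(0.002)]
[0.308, 0.082, 0.511] [0, 0, np.float64(0.002)]
```

>>> carry_out --xyz '[[0.62, 0.17, 0.2], [0.61, 0.16, 0.4], [0, 0, 0.7], [0, 0, 0.7], [0, 0, 0], [0, 0, 0], [0, 0, 0]]' --dr '[[0, 0, 0], [0, 0, 0], [0, 0, 0], [0, 0, 0], [0, 0, 0], [0, 0, 0], [0, 0, 0]]'

```text
time: 44.52
tool_pos: [435.5, -253.8, 114.2]
tcp_rot: [3.139, 0.002, 1.563]
contact_force: [0.3, 0.6, -0.2]
grip_width: 45.7
```

```bash
python3 - <<'E'
from h import *
plan([434.9,-252,75],89.6,2)
E
```

```text
from [ 435.5 -253.8  114.2] 89.56 rpy [1.7984e+02 1.2000e-01 8.9560e+01]
[0.015, -0.005, 0.327] [0, 0, np.float64(-0.003)]
[0.015, -0.005, 0.327] [0, 0, np.float64(-0.003)]
```

>>> carry_out --xyz '[[0.02, 0, 0.33], [0, 0, 0.31], [0, 0, 0], [0, 0, 0]]' --dr '[[0, 0, 0], [0, 0, 0], [0, 0, 0], [0, 0, 0]]'

```text
time: 45.02
tool_pos: [435.2, -252.4, 75.3]
tcp_rot: [3.14, 0.001, 1.563]
contact_force: [0.1, 0.3, -0.6]
grip_width: 45.7
```

>>> carry_out --xyz '[[0, 0, 0], [0, 0, 0], [0, 0, 0], [0, 0, 0], [0, 0, 0], [0, 0, 0], [0, 0, 0]]' --dr '[[0, 0, 0], [0, 0, 0], [0, 0, 0], [0, 0, 0], [0, 0, 0], [0, 0, 0], [0, 0, 0]]' --gripper -1

```text
time: 45.9
tool_pos: [434.7, -252.0, 74.2]
tcp_rot: [3.141, 0.0, 1.563]
contact_force: [0.0, 1.0, 4.6]
grip_width: 10.0
```

>>> carry_out --xyz '[[0, -0.04, 0], [0, -0.04, 0]]' --dr '[[0, 0, 0], [0, 0, 0]]'

```text
time: 46.15
tool_pos: [429.9, -252.0, 74.2]
tcp_rot: [3.141, 0.0, 1.563]
contact_force: [1.3, -0.2, 4.0]
grip_width: 9.8
```

>>> carry_out --xyz '[[0, -0.04, 0], [0, -0.04, 0]]' --dr '[[0, 0, 0], [0, 0, 0]]'

```text
time: 46.4
tool_pos: [425.0, -252.0, 74.2]
tcp_rot: [3.141, 0.0, 1.563]
contact_force: [1.7, 1.2, 5.7]
grip_width: 9.9
```

```bash
python3 - <<'E'
from h import *
c=capture('wrist'); cv2.imwrite('pics/w16.png',c['image'])
t=capture("top");cv2.imwrite('pics/t16.png',cv2.resize(t['image'][165:235,295:425],None,fx=6,fy=6,interpolation=cv2.INTER_CUBIC))
s=capture("scene");cv2.imwrite('pics/s16.png',cv2.resize(s['image'][200:320,225:345],None,fx=5,fy=5,interpolation=cv2.INTER_CUBIC))
E
```

```text
(no output)
```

View pics/w16.png

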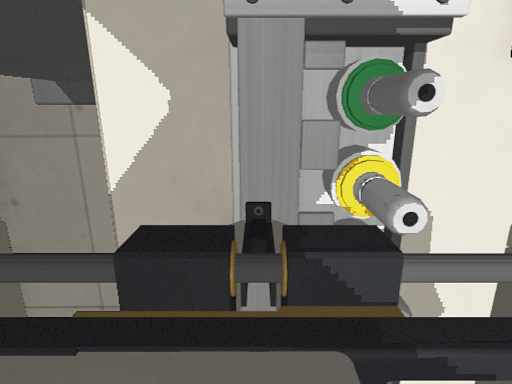

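View pics/s16.png

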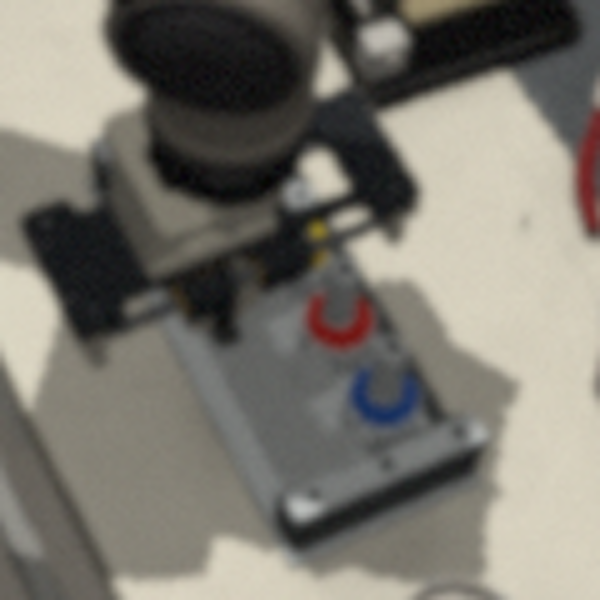

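>>> carry_out --xyz '[[0, -0.03, 0], [0, -0.03, 0]]' --dr '[[0, 0, 0], [0, 0, 0]]'

```text
time: 46.8
tool_pos: [421.4, -251.9, 74.2]
tcp_rot: [3.141, 0.0, 1.563]
contact_force: [1.8, 0.8, 5.0]
grip_width: 9.9
```

>>> carry_out --xyz '[[0, -0.02, 0], [0, -0.01, 0], [0, 0, 0]]' --dr '[[0, 0, 0], [0, 0, 0], [0, 0, 0]]'

```text
time: 47.18
tool_pos: [421.3, -252.0, 74.2]
tcp_rot: [3.138, 0.001, 1.563]
contact_force: [10.4, 2.8, 0.2]
grip_width: 10.3
```

The stop is at 421.3 again, so the first pull did reach it. The finger must then have dragged the comb forward as it opened. The nozzles are home and I still hold the tab, so I'll slide it shut now while watching force.

>>> carry_out --xyz '[[0, 0.05, 0], [0, 0.05, 0], [0, 0.05, 0], [0, 0.05, 0], [0, 0.05, 0], [0, 0.05, 0]]' --dr '[[0, 0, 0], [0, 0, 0], [0, 0, 0], [0, 0, 0], [0, 0, 0], [0, 0, 0]]'

```text
time: 47.92
tool_pos: [437.0, -252.0, 74.2]
tcp_rot: [-3.141, -0.0, 1.563]
contact_force: [-0.7, -1.0, 7.7]
grip_width: 9.7
```

>>> carry_out --xyz '[[0, 0.05, 0], [0, 0.05, 0], [0, 0.04, 0]]' --dr '[[0, 0, 0], [0, 0, 0], [0, 0, 0]]'

```text
time: 48.3
tool_pos: [445.4, -252.1, 74.2]
tcp_rot: [-3.141, -0.0, 1.563]
contact_force: [-2.6, 1.3, 6.7]
grip_width: 9.6
```

>>> carry_out --xyz '[[0, 0.04, 0], [0, 0.03, 0], [0, 0, 0]]' --dr '[[0, 0, 0], [0, 0, 0], [0, 0, 0]]'

```text
time: 48.68
tool_pos: [449.8, -252.1, 74.2]
tcp_rot: [-3.141, -0.0, 1.563]
contact_force: [-1.0, 0.8, 6.7]
grip_width: 9.7
```

>>> carry_out --xyz '[[0, 0.03, 0], [0, 0.03, 0], [0, 0, 0]]' --dr '[[0, 0, 0], [0, 0, 0], [0, 0, 0]]'

```text
time: 49.05
tool_pos: [453.4, -252.1, 74.2]
tcp_rot: [-3.141, -0.0, 1.563]
contact_force: [-0.1, 0.7, 7.1]
grip_width: 9.8
```

>>> carry_out --xyz '[[0, 0.02, 0], [0, 0.01, 0], [0, 0, 0]]' --dr '[[0, 0, 0], [0, 0, 0], [0, 0, 0]]'

```text
time: 49.42
tool_pos: [453.5, -252.1, 74.2]
tcp_rot: [-3.138, -0.001, 1.563]
contact_force: [-7.4, -0.8, 11.5]
grip_width: 9.8
```

The keeper stopped at 453.5, 32.2 mm from the open stop. I'll lift the pads slightly before opening so the fingers can't drag the comb.

>>> carry_out --xyz '[[0, -0.01, -0.03], [0, 0, -0.04], [0, 0, 0]]' --dr '[[0, 0, 0], [0, 0, 0], [0, 0, 0]]'

```text
time: 49.8
tool_pos: [452.6, -252.0, 74.5]
tcp_rot: [-3.136, -0.002, 1.563]
contact_force: [-0.2, -8.0, -27.1]
grip_width: 9.9
```

>>> carry_out --xyz '[[0, 0, 0], [0, 0, 0], [0, 0, 0]]' --dr '[[0, 0, 0], [0, 0, 0], [0, 0, 0]]' --gripper -0.5

```text
time: 50.18
tool_pos: [455.3, -252.0, 78.8]
tcp_rot: [3.141, 0.0, 1.563]
contact_force: [-0.2, 0.0, 0.6]
grip_width: 22.5
```

>>> carry_out --xyz '[[0, 0, -0.2], [0, 0, -0.6], [0, 0, -0.9], [0, 0, -0.9], [-0.6, -0.6, 0], [-0.7, -0.6, 0], [0, 0, 0], [0, 0, 0]]' --dr '[[0, 0, 0], [0, 0, 0], [0, 0, 0], [0, 0, 0], [0, 0, 0], [0, 0, 0], [0, 0, 0], [0, 0, 0]]'

```text
time: 51.18
tool_pos: [382.5, -329.3, 235.0]
tcp_rot: [3.141, 0.0, 1.562]
contact_force: [0.4, -0.1, -0.0]
grip_width: 23.1
```

```bash
python3 - <<'E'
from h import *
c=capture('wrist'); cv2.imwrite('pics/w17.png',cv2.resize(c['image'][0:230,230:420],None,fx=2.6,fy=2.6,interpolation=cv2.INTER_CUBIC))
print(get_obs()["tool_pos"],proj(c,[[453.5,-252,78],[421,-252,78],[475.7+18.5,-252,48],[487.2,-227.1,90],[486.8,-277,90],[486.8,-327,90],[487.4,-177.3,90]]).round(1))
E
```

```text
[ 382.83803454 -328.90958058  234.75901341] [[336.4  95.1]
 [300.1  95.4]
 [370.3  95.5]
 [381.8  63.3]
 [376.  124. ]
 [371.1 179.3]
 [388.   -3.7]]
```

View pics/w17.png

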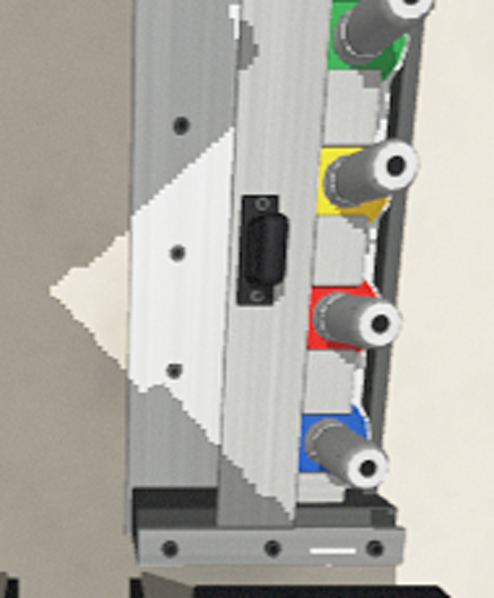

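```bash
python3 - <<'E'
from h import *
plan([459,-325,234],89.8,2)
E
```

```text
from [ 382.8 -328.9  234.8] 89.58 rpy [179.96   0.    89.58]
[0.037, 0.634, 0.006] [0, 0, np.float64(-0.014)]
[0.036, 0.634, 0.006] [0, 0, np.float64(-0.014)]
```

>>> carry_out --xyz '[[0, 0.5, 0], [0.05, 0.7, 0], [0, 0.07, 0], [0, 0, 0], [0, 0, 0]]' --dr '[[0, 0, 0], [0, 0, 0], [0, 0, 0], [0, 0, 0], [0, 0, 0]]'

```text
time: 51.85
tool_pos: [458.0, -326.8, 234.3]
tcp_rot: [-3.141, -0.0, 1.563]
contact_force: [0.0, -0.2, -0.8]
grip_width: 23.2
```

```bash
python3 - <<'E'
from h import *
c=capture('wrist'); cv2.imwrite('pics/w18.png',cv2.resize(c['image'][0:200,190:330],None,fx=5,fy=5,interpolation=cv2.INTER_NEAREST)[250:850])
np.save("c18.npy",c["pose"])
print(get_obs()["tool_pos"],proj(c,[[453.5,-252,78],[494.5,-252,48]]).round(1))
E
```

```text
[ 457.92145786 -326.94271951  234.39602071] [[252.5  98.9]
 [294.5  99. ]]
```

View pics/w18.png

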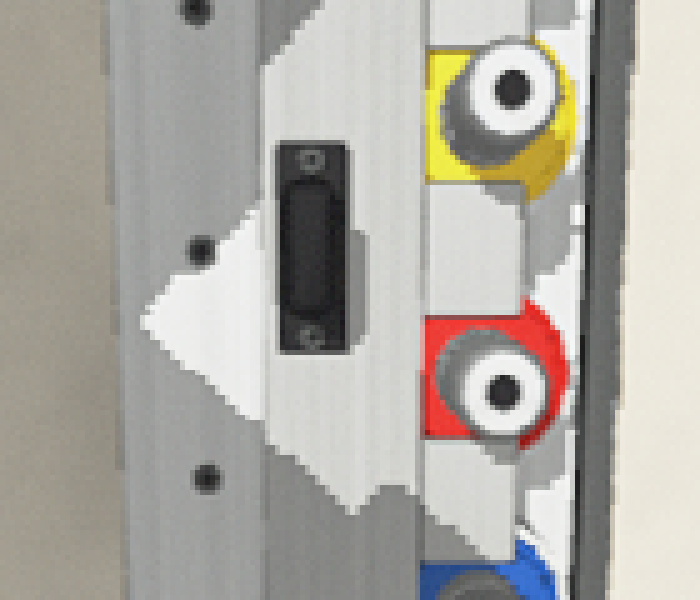

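```bash
python3 - <<'E'
from h import *
c=capture('wrist')
g=lambda X,Y,z:plane(c,190+(X+.5)/5-.5,(Y+250+.5)/5-.5,z).round(1)
print("flange",g(276,250,52),g(349,250,52),"tab top",g(280,250,78),g(342,250,78),"tip",g(523,250,48),g(533,30,48),"slot",g(424,300,48),"rear",g(264,300,48),"screw",g(201,250,9))
for X,Y in ((512,90),(503,391)): print(g(X,Y,90))
E
```

```text
flange [ 445.5 -252.4   52. ] [ 459.8 -252.6   52. ] tab top [ 447.3 -252.8   78. ] [ 458.4 -252.9   78. ] tip [ 494.2 -252.8   48. ] [ 495.2 -212.4   48. ] slot [ 474.7 -262.2   48. ] rear [ 442.8 -262.    48. ] screw [ 427.1 -251.8    9. ]
[ 487.2 -227.5   90. ]
[ 486.6 -277.1   90. ]
```

The nozzles are where expected, but the keeper measures about 0.5–1 mm short of the 453.5 stop, probably pulled back by the lift. I'll regrip higher, clear of the plate, and push it home.

```bash
python3 - <<'E'
from h import *
plan([453,-252,115],89.6,4)
E
```

```text
from [ 457.9 -327.1  234.5] 89.52 rpy [-180.     -0.     89.52]
[0.313, -0.023, 0.498] [0, 0, np.float64(-0.002)]
[0.313, -0.023, 0.498] [0, 0, np.float64(-0.002)]
[0.313, -0.023, 0.498] [0, 0, np.float64(-0.002)]
[0.313, -0.023, 0.498] [0, 0, np.float64(-0.002)]
```

>>> carry_out --xyz '[[0.62, -0.05, 0.2], [0.62, -0.04, 0.4], [0, 0, 0.7], [0, 0, 0.65], [0, 0, 0], [0, 0, 0], [0, 0, 0]]' --dr '[[0, 0, 0], [0, 0, 0], [0, 0, 0], [0, 0, 0], [0, 0, 0], [0, 0, 0], [0, 0, 0]]' --gripper -0.2

```text
time: 52.82
tool_pos: [454.5, -253.5, 119.0]
tcp_rot: [3.139, 0.002, 1.563]
contact_force: [-0.1, 0.6, 1.0]
grip_width: 36.6
```

```bash
python3 - <<'E'
from h import *
plan([453,-252,79],89.6,2)
E
```

```text
from [ 454.5 -253.5  119. ] 89.53 rpy [1.7984e+02 1.1000e-01 8.9530e+01]
[0.012, -0.013, 0.334] [0, 0, np.float64(-0.004)]
[0.012, -0.013, 0.334] [0, 0, np.float64(-0.004)]
```

>>> carry_out --xyz '[[0.02, -0.015, 0.33], [0, 0, 0.31], [0, 0, 0], [0, 0, 0]]' --dr '[[0, 0, 0], [0, 0, 0], [0, 0, 0], [0, 0, 0]]'

```text
time: 53.32
tool_pos: [453.5, -252.0, 80.1]
tcp_rot: [3.14, 0.001, 1.563]
contact_force: [-0.3, -0.9, -0.1]
grip_width: 36.8
```

>>> carry_out --xyz '[[0, 0, 0], [0, 0, 0], [0, 0, 0], [0, 0, 0], [0, 0, 0], [0, 0, 0]]' --dr '[[0, 0, 0], [0, 0, 0], [0, 0, 0], [0, 0, 0], [0, 0, 0], [0, 0, 0]]' --gripper -1

```text
time: 54.08
tool_pos: [452.9, -251.5, 79.1]
tcp_rot: [3.141, 0.0, 1.563]
contact_force: [-1.1, 0.5, 3.4]
grip_width: 9.7
```

>>> carry_out --xyz '[[0, 0.02, 0], [0, 0.01, 0], [0, 0, 0]]' --dr '[[0, 0, 0], [0, 0, 0], [0, 0, 0]]'

```text
time: 54.45
tool_pos: [453.5, -251.5, 79.0]
tcp_rot: [-3.139, -0.0, 1.563]
contact_force: [-6.6, -0.9, 7.8]
grip_width: 9.9
```

>>> carry_out --xyz '[[0, 0, 0], [0, 0, 0], [0, 0, 0], [0, 0, 0]]' --dr '[[0, 0, 0], [0, 0, 0], [0, 0, 0], [0, 0, 0]]' --gripper -0.3

```text
time: 54.95
tool_pos: [454.7, -251.4, 78.7]
tcp_rot: [3.142, -0.0, 1.563]
contact_force: [-0.3, 0.2, 0.6]
grip_width: 31.9
```

>>> carry_out --xyz '[[0, 0, -0.2], [0, 0, -0.6], [0, 0, -0.9], [0, 0, -0.9], [-0.6, 0.03, 0], [-0.65, 0.05, 0], [0, 0, 0], [0, 0, 0]]' --dr '[[0, 0, 0], [0, 0, 0], [0, 0, 0], [0, 0, 0], [0, 0, 0], [0, 0, 0], [0, 0, 0], [0, 0, 0]]'

```text
time: 55.95
tool_pos: [458.7, -326.0, 235.1]
tcp_rot: [-3.142, -0.001, 1.563]
contact_force: [0.7, 0.5, -0.7]
grip_width: 32.3
```

```bash
python3 - <<'E'
from h import *
c=capture('wrist'); cv2.imwrite('pics/w19.png',cv2.resize(c['image'][0:240,190:330],None,fx=5,fy=5,interpolation=cv2.INTER_NEAREST)[250:850])
cv2.imwrite('pics/w19f.png',c['image'])
print(get_obs()["tool_pos"])
E
```

```text
[ 458.76489795 -325.69847806  235.07430866]
```

View pics/w19.png

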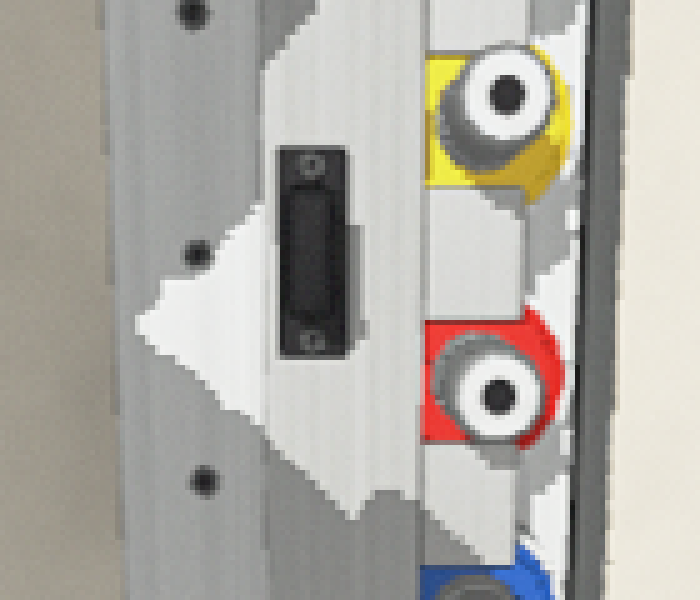

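View pics/w19f.png

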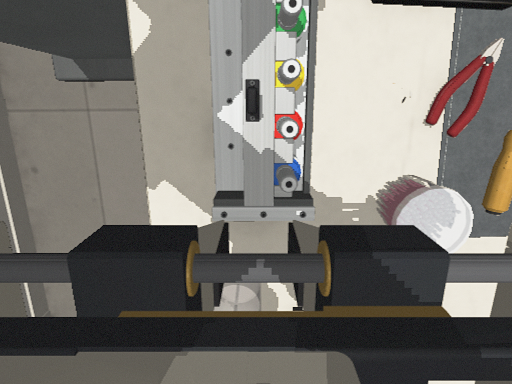

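Against the fixed base screw, the keeper is now about 0.8 mm further shut than before: tab to screw went from 111.5 to 115.5 px in the 5x crop. All four nozzles stand upright in their slots, and the robot is clear of everything. Handing in.

```bash
python3 - <<'E'
from h import *
print(close_job(), get_obs()["time"])
E
```

```text
the job is handed in; nothing more can be done
the job is handed in; nothing more can be done
```

The job is handed in. All four nozzles stand upright in the pockets of their own colour, with the keeper slid shut over their discs. It took about 56 s of the 125 s allowed.

**What I did:** I pulled the keeper back by its tab to the stop. I then moved yellow, blue, red and green across in that order and slid the keeper shut.

**Last checks:**
- **Nozzle positions:** in the last measured views, just before the final nudge, the tops of yellow, red and blue were within about 1 mm of expected. I did not measure green's top after placing it, but it looked upright and the keeper shut over it.
- **Nozzles home:** I felt contact at home height only for blue. The others were released at the expected home height, with no sideways force.
- **Keeper shut:** it stopped at x = 453.5, which is 32.2 mm from the open stop at 421.3. This matches the 32 mm travel.

**What went wrong or disagreed:**
- **Keeper moved forward:** after the first full pull, the keeper slid about 14 mm forward as I let go, probably dragged by a finger. I noticed only after all four nozzles were in, so they went in with it about 18 mm back instead of 32 mm. They met no resistance. I then pulled it back to the stop again before shutting it.
- **Keeper pulled back when released:** letting go of the tab after shutting pulled the keeper back by almost 1 mm, with a brief 27 N on the wrist. I gripped the tab again, higher up, and pushed it home at about 7 N. The last picture shows it about 0.8 mm further in than before that push.

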